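Turn the sample carrier and run the discs

TASK

The reader's sample carrier is parked back to front, with its blank end in the sleeve: slide it right out, turn it end for end, and slide it fully home with the pocket end inside, with every loose round steel disc on the bench (there are two or three) lying flat in a pocket of its own. Once the loaded carrier is home, press the start button all the way down, and leave the carrier home and let go. Shut the empty disc case that stands open beside it. Leave the steel ring and the square steel tablet where they lie.

Things in the scene. Friction and masses are not known exactly. Their poses are not given: they have to be found in the camera images.
- reader: Fixed white bench reader: a level sleeve (short tunnel) facing roughly to the robot's left, with a grey floor plate running on in front of the mouth as an apron. Origin: bench level under the middle of the mouth; x points level into the sleeve, z up. Floor plate 6 mm thick (top z = 6 mm), 76 mm wide, from x = -165 to 125 mm. White cabinet behind: x = 125 to 305, y = -125 to 125 mm, 150 mm high.
- mouth (a point): Middle of the sleeve's mouth on top of the floor plate (z = 6 mm); axes as the reader's. The tunnel is 48 mm wide and 22 mm high inside; side walls 10 mm; clear roof 4 mm thick, its top 26 mm above this point. A back wall 97 mm inside stops the carrier. Two guide cheeks 12 mm high flare out from the mouth to 24 mm in front of it, about 66 mm apart inside at their ends.
- carrier: Loose flat aluminium carrier 232 mm long (x), 44 wide (y), 14 thick, about 0.3 kg, on the floor plate. Origin: centre of underside, z up; x points to the end with three pockets, the other end is plain. At the start the plain end is in the sleeve, x points out of it, origin 20 to 45 mm before the mouth. Finished: x points as reader x, leading end at the back wall, origin 19 mm before the mouth.
- handle (a point): Centre of the top face of the carrier's black upright handle block: 30 mm long (carrier x), 12 mm wide (y), 38 mm high above the carrier's top face, over the carrier's origin; this point is 52 mm above the carrier's underside. Axes as the carrier's. With the carrier home the handle is just outside the mouth.
- pocket1 (a point): Pocket nearest the handle, 38 mm from the carrier's origin along its x. All pockets are round blind recesses of 24.5 mm diameter and 6 mm deep in the carrier's top, on its centre line; this point is where the centre of a fully seated disc lies (13 mm above the carrier's underside, 1 mm below its top face). Axes as the carrier's.
- pocket2 (a point): Middle pocket, 68 mm from the carrier's origin along its x, point as for pocket1.
- pocket3 (a point): Pocket nearest the end, 98 mm from the carrier's origin along its x, point as for pocket1.
- disc1: Loose plain round steel disc, 22 mm diameter, 10 mm thick, about 30 g, lying flat on the bench; may be absent. Origin: its centre (5 mm above what it lies on); z is its axis. Seated in a pocket it stands 4 mm proud of the carrier's top and clears the sleeve's roof by 4 mm; unseated it does not pass under the roof.
- disc2: Loose plain round steel disc, 22 mm diameter, 10 mm thick, about 30 g, lying flat on the bench; may be absent. Origin: its centre (5 mm above what it lies on); z is its axis. Seated in a pocket it stands 4 mm proud of the carrier's top and clears the sleeve's roof by 4 mm; unseated it does not pass under the roof.
- disc3: Loose plain round steel disc, 22 mm diameter, 10 mm thick, about 30 g, lying flat on the bench; may be absent. Origin: its centre (5 mm above what it lies on); z is its axis. Seated in a pocket it stands 4 mm proud of the carrier's top and clears the sleeve's roof by 4 mm; unseated it does not pass under the roof.
- start (a joint): Travel of the start button, m: 0 released, 0.006 fully down; spring return, about 5 N when fully down.
- start_top (a point): Centre of the top of the start button, a black round button 28 mm in diameter that is pressed straight down, on the sleeve's clear roof, 45 mm behind the mouth.
- case: Fixed, empty clamshell disc case of dark grey plastic, standing open: lower half 70 mm deep (x), 100 mm wide (y), 16 mm high, walls 4 mm thick. Origin: centre of underside, z up. The hinge runs along its -x edge, which faces the robot; the lid swings over towards +x. Shut, the case is 28 mm high.
- case_hinge (a point): Middle of the case's hinge line, at the rim of the lower half: case x = -35 mm, 16 mm above the bench. Axes as the case's; the hinge line is along y.
- case_lid (a joint): Angle of the case's lid, rad: 0 shut edge to edge, 1.57 upright, about 1.7 to 2.2 at the start (leaning back over the hinge towards the robot). It stays where it is left; about 1 N at its free edge moves it. The lid is a shell 70 mm long from the hinge, 100 mm wide, 12 mm thick; its outer face is turned to the robot while open.
- lid_edge (a point): Middle of the lid's free edge on the rim that meets the lower half, 70 mm from the hinge; x points away from the hinge along the lid, z out of its outer face.
- spacer: Bystander: loose steel ring, 34 mm outside, 20 mm hole, 10 mm thick. Origin: centre of underside.
- tablet: Bystander: loose square steel tablet 26 x 26 x 10 mm. Origin: centre of underside.
Things that resemble listed ones, but are neither listed nor needed, are in the scene too. What is meant by the case is not red, and is the smaller of those in its own colour.

How it is judged:
By the outcome, as a careful person would: the job done as asked, in the order asked, and still so for the second after the job is handed in, with the robot touching nothing.
Of disc1, disc2, disc3 only 2 to 3 are there at a start; the rules pass over those that are not, and their reading is None.
At some moment in a run one of disc1, disc2, disc3 may be knocked a few centimetres aside while the robot is not near it.
Once in a run the grip may slacken for a moment while it holds something.
It also fails if it takes over 210 s, if anything falls off the work surface, if the arm or the gripper's body presses on something with over 40 N, if the wrist force passes 120 N, or if a joint passes its speed limit or range.

ROBOT

A 6-joint arm with a two-finger parallel gripper is mounted at the origin on the work surface. World frame = base frame: x ahead of the robot, y to its left, z up, the work surface at z = 0. Lengths are in mm, angles in degrees, forces in N, time in s.
With the tool pointing down it reaches from about 350 to 850 mm from the base axis. Payload 8.1 kg.
Tool frame: the origin (TCP) lies between the finger pads; the fingertips stand 22 mm ahead of it and the grasp point (between the pads) lies 3 mm ahead of it (r.nose_length is the z of the fingertips in the tool frame, in mm); z points along the fingers, x is the direction in which the jaws open and shut, and the axes are right-handed (so a half turn about z gives the same grasp; the last joint's range is limited). The gripper opens to 85 mm and grips with 20 to 120 N. Pads are 22 mm wide; open, the fingers measure 114 mm over their backs; the gripper's body (76 mm by 85 mm) begins 54 mm behind the grasp point. The pads swing forward as they close: fully open they stand 13 mm farther back than shut.
Start: joints at [-79.148, 7.471, 85.268, -0, 87.261, -4.893], TCP at [162.833, -577.487, 253.292] pointing down, gripper open.
Joint ranges: [-169.43, 169.43], [-51.17, 129.36], [1.28, 143.12], [-76.62, 256.62], [0, 156.53], [-152.29, 152.29]. Speed limits (degrees/s): [136.94, 136.94, 159.86, 180, 180, 180].

INTERFACE

Orientations are given as [roll, pitch, yaw] about the fixed x, y, z axes, in that order (R = Rz(yaw) Ry(pitch) Rx(roll)).
In Python, from bench import r gives the robot as it stands.
- The arm moves only by the shell command python3 -m jog 'ROWS' [FORCE]. ROWS is JSON, a list of rows, each a list of 5 numbers: the shift along the tool's x, y, z in m, then the turn about the tool's z in degrees, then the opening in per cent of the stroke, from 0 (shut) to 100 (fully open). A call has 1 to 8 rows; each row is the pose to reach, as a shift and turn from the pose measured when the call began, along the tool's axes at that moment; what a row does not reach only later rows make up. A row lasts 1/10 s, in which the tool goes at most 50 mm and 8.59 degrees, less where a joint would pass 70% of its speed; a pose out of reach is approached as far as the arm can. A call with a gripper value outside its range is refused whole. The fingers move at their own pace and stop on an object; FORCE is the grip in N (left out, the last holds). Time passes only in rows, so rows that repeat a pose let the fingers close. It gives the time, the measured TCP pose, the force and the opening at its end, in the units of the state.
- r.sense(): the state, without advancing time (a new reading comes with each control period).
- r.snapshot(name): name is "scene" or "top" or "wrist"; returns a dict with "image" (384x512x3 uint8, red, green, blue), "K" (3x3 intrinsics, pixels), "T" (4x4, takes a point from camera to world coordinates); the wrist camera has in their place "tool_from_camera" (4x4, takes a point from camera to tool coordinates, whose origin is the TCP and whose axes are the tool frame's). Camera axes: x right, y down, z forward; pixel columns grow to the right and rows downward; lengths in mm; the calibration is good to about 2 mm. A picture is of the moment at which its call begins: read the wrist's pose just before it. There is no depth.
- r.hand_in(): hands the job in, once; it reports no verdict.
Trained networks look in a picture, given as the dict that the camera call returned (one of the last four; its "shot" number tells which), for a name from the list of things; names that differ only in an ending like _2 or _b are one class to them, and where a whole thing is asked for, a point or a joint stands for the part that bears it (a point fixed in the world has none). Each returns a list of dicts, best first, with "conf" (0 to 1); they miss things now and then, are a little off and sometimes report something else, mostly with a low value. They report only what shows in the picture. A call takes as long as a camera call. They do not tell look-alikes from the thing itself.
- r.search_frame(picture, label): "bbox" ([left, top, right, bottom] in pixels, round what is visible of it).
- r.pinpoint(picture, label): "uv" ([column, row] in pixels: a listed point, or the origin of a listed thing).
The state is a dict: "time": time; "joint_pos": joint angles; "qd": joint speeds; "joint_efforts": joint torques, N m; "tool_pos": TCP position; "tcp_rot": TCP orientation; "ft_force": force on the tool from outside, world axes, zero at the start; "wrist_torque": the same for the moment, N m; "finger_gap": finger opening in mm.
Only numpy, scipy, OpenCV 4.12 (cv2) and the standard library are available. Lean on these libraries where they do the work, as an engineer would, in place of code of your own. Each camera call takes 0.05 s, during which the arm holds its last target. There are 200 camera calls.

## Working session

There is one attempt and no reset: what is moved stays moved. The work goes in short steps, Python scripts to look and compute and a shell command to move; the robot and the scene stay as the last step left them, time stands still between calls to the robot, and variables do not carry over. Pictures are saved under pics/ and viewed, about 12 in all and at most 16, crops included, and the job is handed in when it is done.

```bash
ls; mkdir -p pics
cat > h.py <<'E'
import numpy as np, cv2
from scipy.spatial.transform import Rotation as R
from bench import r
def snap(n):
    s=r.sense(); p=r.snapshot(n)
    if 'T' not in p:
        T=np.eye(4);T[:3,:3]=R.from_euler('xyz',s['tcp_rot'],degrees=True).as_matrix();T[:3,3]=s['tool_pos']
        p['Tw']=T@p['tool_from_camera']
    else: p['Tw']=np.array(p['T'])
    return p
def ray(p,uv,z):
    d=p['Tw'][:3,:3]@np.linalg.inv(p['K'])@[uv[0],uv[1],1]; o=p['Tw'][:3,3]
    return o+d*(z-o[2])/d[2]
def proj(p,X):
    c=np.linalg.inv(p['Tw'])@np.r_[X,1]; q=np.array(p['K'])@c[:3]; return q[:2]/q[2]
def save(p,f,crop=None,scale=1):
    im=p['image'][:,:,::-1]
    if crop: im=im[crop[1]:crop[3],crop[0]:crop[2]]
    cv2.imwrite('pics/'+f,cv2.resize(im,None,fx=scale,fy=scale,interpolation=cv2.INTER_CUBIC))
E
python3 - <<'E'
from h import *
print(r.sense())
Z=dict(handle=58,carrier=6,mouth=6,pocket1=19,pocket2=19,pocket3=19,disc1=5,start_top=40,case=0,case_hinge=16,lid_edge=80,spacer=0,tablet=0,reader=0)
for n in('top','scene'):
    p=snap(n); print(n,p['Tw'].round(2).tolist()); save(p,n+'0.png',scale=1.5)
    for l,z in Z.items():
        for d in r.pinpoint(p,l)[:5]: print(l,round(d['conf'],2),np.round(d['uv'],1),ray(p,d['uv'],z).round(0))
E
```

```text
pics
{'time': 0.0, 'joint_pos': array([-7.91488274e+01,  7.51607880e+00,  8.53287968e+01, -9.70476195e-04,
        8.72612469e+01, -4.89328660e+00]), 'qd': array([ 0.05768453, -0.03952379,  0.18293023,  0.009327  ,  0.06825496,
        0.09561841]), 'joint_efforts': array([ 2.25461531e-04, -5.69385731e+01, -5.00562215e+01, -1.47450542e-04,
        1.45944738e-02,  3.98358338e-06]), 'tool_pos': array([ 162.72671268, -576.9877526 ,  252.23889548]), 'tcp_rot': array([-1.79991913e+02,  1.05818326e-01, -7.42554861e+01]), 'ft_force': array([ 0.27205947, -0.13222185,  0.04732203]), 'wrist_torque': array([ 0.01122802,  0.02005908, -0.0321552 ]), 'finger_gap': 85.46704780198503}
top [[0.0, -0.98, 0.19, 267.07], [-1.0, -0.0, -0.01, 152.87], [0.01, -0.19, -0.98, 1089.46], [0.0, 0.0, 0.0, 1.0]]
handle 0.91 [356.5 116.8] [617. -71.  58.]
carrier 0.9 [350.3 126. ] [612. -67.   6.]
mouth 0.7 [364.4 123.2] [ 619. -100.    6.]
mouth 0.49 [386.2 115.1] [ 639. -152.    6.]
pocket1 0.91 [313.3 126.1] [607.  20.  19.]
pocket1 0.82 [337.7 126.9] [606. -36.  19.]
pocket1 0.7 [323.7 124. ] [612.  -4.  19.]

[... 1660 characters left out ...]
 0.55 [271.5 180. ] [443. 322.   5.]
disc1 0.38 [205.9 230.8] [436.  20.   5.]
start_top 0.6 [219.1 287.1] [ 614. -130.   40.]
case 0.95 [309.9 194.9] [579. 329.   0.]
case 0.69 [211.3 187.9] [309. 184.   0.]
case 0.65 [349.2 183.2] [649. 453.   0.]
case_hinge 0.9 [206.7 177. ] [273. 205.  16.]
case_hinge 0.77 [342.7 172.8] [615. 473.  16.]
case_hinge 0.57 [299.9 188.7] [549. 320.  16.]
lid_edge 0.87 [294.2 165.3] [516. 335.  80.]
lid_edge 0.87 [357.  184.1] [712. 351.  80.]
lid_edge 0.86 [213.3 193. ] [410.  88.  80.]
spacer 0.4 [253.1 201. ] [457. 205.   0.]
tablet 0.72 [218.7 288.6] [ 592. -109.    0.]
tablet 0.53 [237.1 214.2] [456. 129.   0.]
reader 0.9 [227.1 292.5] [ 615. -107.    0.]
```

View pics/top0.png

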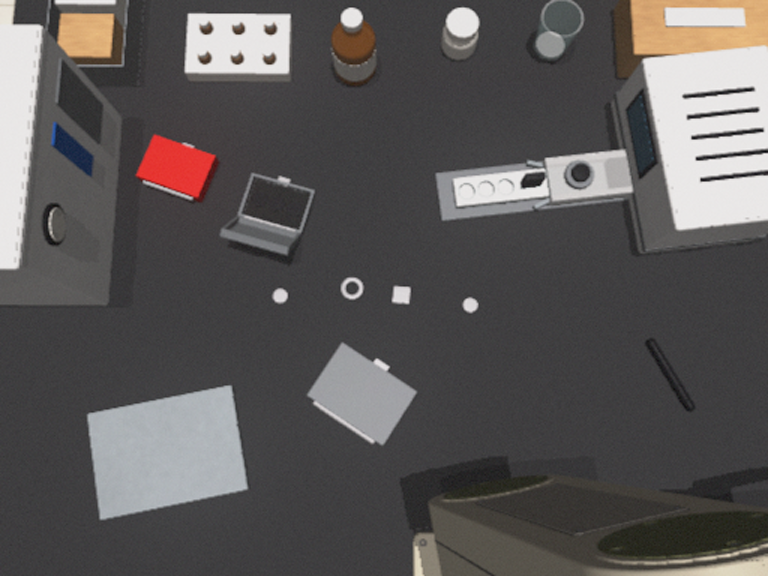

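View pics/scene0.png

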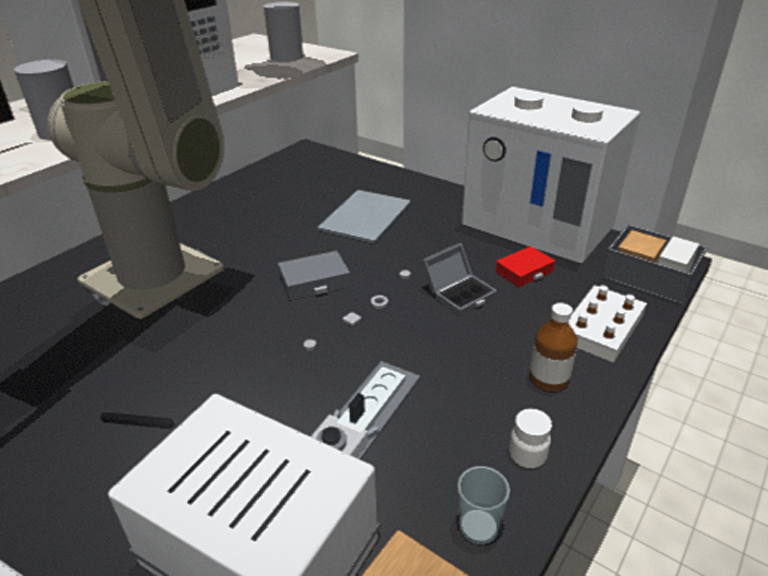

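The open dark-grey case at (268,215) in the picture is the target. Two discs show, at (280,296) and (470,305), with the ring and tablet between them. The carrier's pocket end points out of the reader. I'm moving over the carrier now.

```bash
python3 -m jog '[[0,0,-0.06,0,100],[-0.4,-0.566,-0.06,10,100],[-0.4,-0.566,-0.06,10,100],[-0.4,-0.566,-0.06,10,100],[-0.4,-0.566,-0.06,10,100],[-0.4,-0.566,-0.06,10,100],[-0.4,-0.566,-0.06,10,100],[-0.4,-0.566,-0.06,10,100]]' 60
cat >> h.py <<'E'
def to(x=None,y=None,z=None,yaw=None):
    s=r.sense(); p=s['tool_pos']; psi=np.radians(s['tcp_rot'][2])
    t=np.array([p[i] if v is None else v for i,v in enumerate((x,y,z))])
    d=R.from_euler('xyz',s['tcp_rot'],degrees=True).as_matrix().T@(t-p)
    tn=0 if yaw is None else (s['tcp_rot'][2]-yaw+180)%360-180
    print('at',p.round(1),'yaw',round(s['tcp_rot'][2],2),'gap',round(s['finger_gap'],1),'t',round(s['time'],1),'F',s['ft_force'].round(1),'-> rows',(d/1000).round(4),'turn',round(tn,2))
def pins(p,Z,k=4,c=.3):
    for l,z in Z.items():
        for d in r.pinpoint(p,l)[:k]:
            if d['conf']>c: print(l,round(d['conf'],2),np.round(d['uv'],1),ray(p,d['uv'],z).round(1))
E
python3 -c "
from h import *
to(600,-40,310,-84)"
```

```text
time: 2.3
tool_pos: [384.0, -303.8, 308.7]
tcp_rot: [-180.0, -0.0, -84.3]
ft_force: [1.3, -1.3, -0.1]
finger_gap: 85.2
at [ 384.  -303.8  308.7] yaw -84.27 gap 85.2 t 2.3 F [ 1.3 -1.3 -0.1] -> rows [-0.2409 -0.2413 -0.0013] turn -0.27
```

```bash
python3 -m jog '[[-0.241,-0.241,0,0,100],[-0.241,-0.241,0,0,100],[-0.241,-0.241,0,0,100],[-0.241,-0.241,0,0,100],[-0.241,-0.241,0,0,100],[-0.241,-0.241,0,0,100],[-0.241,-0.241,0,0,100],[-0.241,-0.241,0,0,100]]'
python3 - <<'E'
from h import *
to(600,-40,310)
Z=dict(handle=58,carrier=6,mouth=6,pocket1=19,start_top=40,disc1=5)
p=snap('wrist'); save(p,'w1.png',scale=1.5); print(p['Tw'].round(2).tolist(),p['K'][0][0]); pins(p,Z,3)
p=snap('top'); save(p,'top1.png',scale=1.5); pins(p,dict(disc1=5),5,.1)
E
```

```text
time: 3.1
tool_pos: [601.7, -35.3, 307.6]
tcp_rot: [-180.0, 0.1, -84.0]
ft_force: [-0.8, -0.1, -0.2]
finger_gap: 85.5
at [601.7 -35.3 307.6] yaw -83.99 gap 85.5 t 3.1 F [-0.8 -0.1 -0.2] -> rows [ 0.0044  0.0021 -0.0024] turn 0
[[0.1, -0.95, -0.31, 679.87], [-0.99, -0.1, -0.03, -26.92], [-0.0, 0.31, -0.95, 428.1], [0.0, 0.0, 0.0, 1.0]] 337.3506839473234
handle 0.63 [286. 147.] [615.9 -71.2  58. ]
carrier 0.66 [278.3 141.1] [613.3 -66.8   6. ]
mouth 0.6 [301.6 137.3] [621.1 -95.2   6. ]
mouth 0.37 [251.7 138.7] [612.8 -33.3   6. ]
pocket1 0.93 [202.8 139.6] [607.5  25.9  19. ]
pocket1 0.76 [229.5 142.8] [607.   -6.7  19. ]
pocket1 0.58 [252.8 138.9] [614.7 -34.5  19. ]
start_top 0.66 [350.2 144.7] [ 623.2 -146.9   40. ]
disc1 0.58 [200.6 262.8] [430.2  20.2   5. ]
disc1 0.51 [189.6 199.6] [439.1 298.    5. ]
disc1 0.42 [310.7 201.8] [435.1  27.1   5. ]
```

View pics/w1.png

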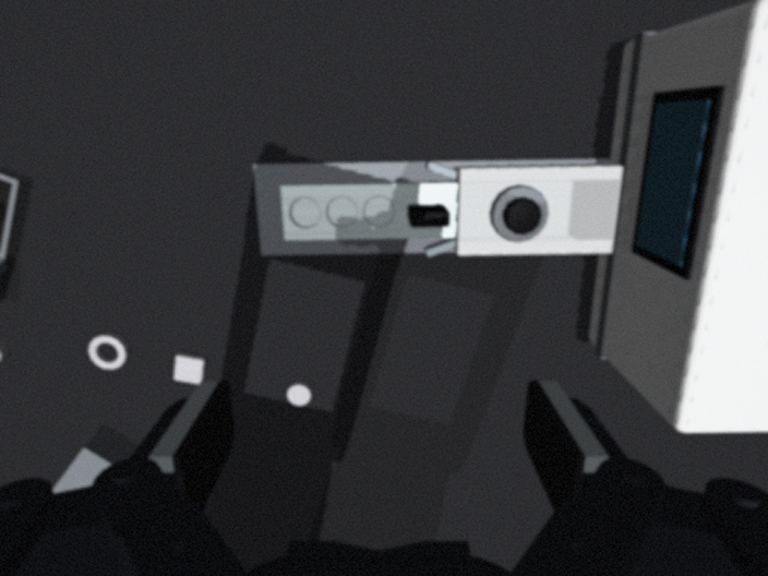

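View pics/top1.png

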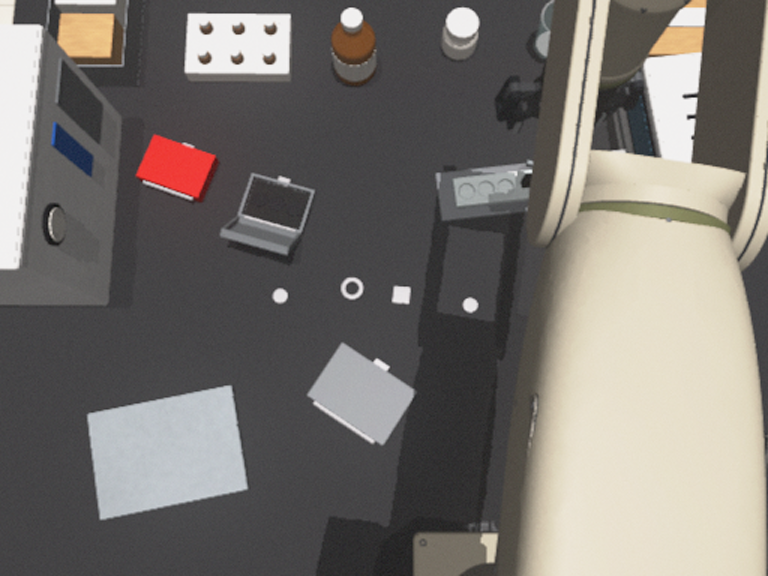

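Two discs remain in view from both cameras. In the wrist picture the handle is at (428,215) and the pocket row is level at row 211, so the carrier's yaw is about -84°. Next: partly close the jaws and come down over the handle, jaws along its length.

```bash
python3 -c "
from h import *
to(616,-72,130,-84)"
```

```text
at [599.4 -41.  309.1] yaw -84.36 gap 85.5 t 3.5 F [-0.1 -1.   0.1] -> rows [ 0.0324 -0.0132  0.1791] turn -0.36
```

```bash
python3 -m jog '[[0.0325,-0.0132,0.05,-0.3,58],[0.0325,-0.0132,0.1,-0.3,58],[0.0325,-0.0132,0.15,-0.3,58],[0.0325,-0.0132,0.179,-0.3,58],[0.0325,-0.0132,0.179,-0.3,58],[0.0325,-0.0132,0.179,-0.3,58]]'
python3 - <<'E'
from h import *
p=snap('wrist'); save(p,'w2.png',scale=1.5); pins(p,dict(handle=58,pocket1=19,start_top=40,carrier=6),3)
for z in (35,38,40,45):print(z,[ray(p,d['uv'],z).round(1) for d in r.pinpoint(p,'start_top')[:1]])
to(616,-72,60,-84)
E
```

```text
time: 4.15
tool_pos: [615.6, -72.5, 130.6]
tcp_rot: [-180.0, -0.0, -84.1]
ft_force: [0.3, -0.6, 0.5]
finger_gap: 49.6
handle 0.66 [249.1 212. ] [618.2 -70.2  58. ]
pocket1 0.79 [114.9 196.7] [604.8  26.7  19. ]
pocket1 0.74 [198.7 194.7] [612.6 -33.8  19. ]
pocket1 0.62 [157.3 195.7] [608.7  -3.9  19. ]
start_top 0.84 [362.7 210.9] [ 619.8 -146.5   40. ]
carrier 0.83 [248.4 187.1] [618.  -69.3   6. ]
35 [array([ 618. , -148.5,   35. ])]
38 [array([ 619. , -147.3,   38. ])]
40 [array([ 619.8, -146.5,   40. ])]
45 [array([ 621.5, -144.5,   45. ])]
at [616.5 -72.2 131.2] yaw -84.06 gap 49.7 t 4.6 F [ 0.5 -0.5 -0.1] -> rows [-0.0003  0.0006  0.0712] turn -0.06
```

View pics/w2.png

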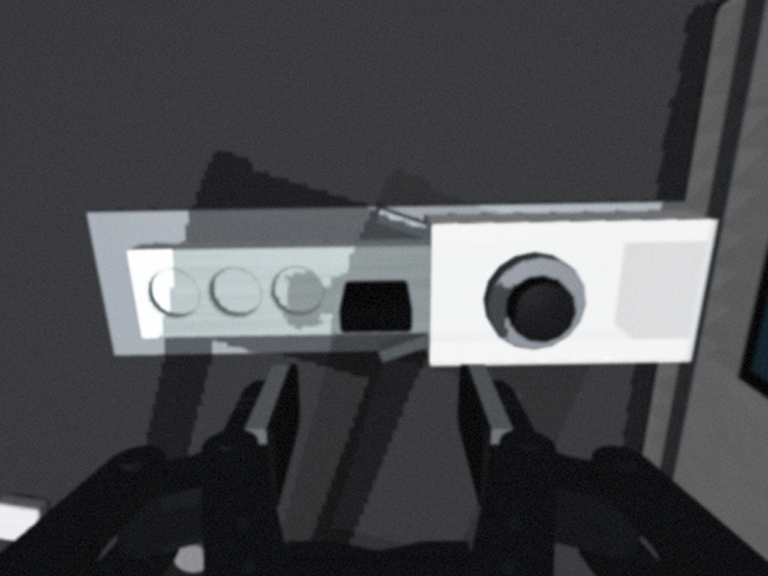

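Handle at (375,305) and button at (540,308); pocket spacing fits. Now descending and gripping.

```bash
python3 -m jog '[[-0.001,-0.001,0.03,-1,58],[-0.001,-0.001,0.06,-1,58],[-0.001,-0.001,0.071,-1,58],[-0.001,-0.001,0.071,-1,58],[-0.001,-0.001,0.071,-1,20],[-0.001,-0.001,0.071,-1,20],[-0.001,-0.001,0.071,-1,20],[-0.001,-0.001,0.071,-1,20]]' 60
python3 -c "
from h import *
to(617.5-.122*110,-71+.993*110,60)"
```

```text
time: 5.4
tool_pos: [618.9, -71.4, 62.1]
tcp_rot: [-179.7, -0.1, -83.1]
ft_force: [-0.3, -1.2, 6.4]
finger_gap: 28.5
at [618.9 -71.4  62.1] yaw -83.06 gap 28.5 t 5.4 F [-0.3 -1.2  6.4] -> rows [-0.1106  0.0014  0.0018] turn 0
```

```bash
python3 -m jog '[[-0.015,0,0,0,20],[-0.035,0,0,0,20],[-0.055,0,0,0,20],[-0.075,0,0,0,20],[-0.095,0,0,0,20],[-0.11,0,0,0,20],[-0.115,0,0,0,20],[-0.115,0,0,0,20]]'
python3 - <<'E'
from h import *
to(); p=snap('wrist'); save(p,'w3.png'); pins(p,dict(handle=58,pocket1=19),3)
E
```

```text
time: 6.2
tool_pos: [605.0, 44.0, 62.1]
tcp_rot: [-179.7, -0.1, -83.0]
ft_force: [-1.0, 3.6, 1.6]
finger_gap: 28.2
at [605.   44.   62.1] yaw -82.99 gap 28.2 t 6.2 F [-1.   3.6  1.6] -> rows [0. 0. 0.] turn 0
handle 0.9 [254.8 278.7] [604.5  43.   58. ]
pocket1 0.78 [126.9 239.2] [595.9 110.3  19. ]
pocket1 0.71 [ 69.4 237.8] [593.  140.7  19. ]
pocket1 0.69 [180.8 238.4] [599.9  81.8  19. ]
```

View pics/w3.png

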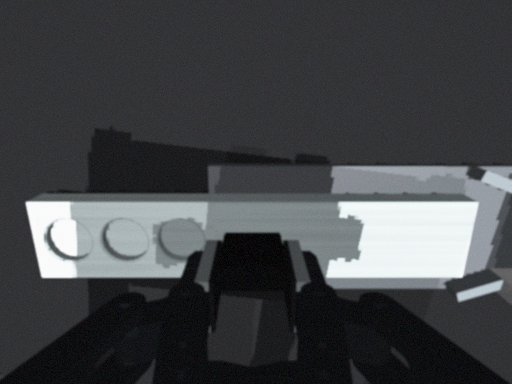

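The carrier is out of the sleeve: its plain end is at column 475, just clear of the cheeks. Next I'll lift it and turn it half round.

```bash
python3 -m jog '[[-0.01,0,-0.02,0,20],[-0.02,0,-0.045,0,20],[-0.03,0,-0.07,-8,20],[-0.03,0,-0.07,-16,20],[-0.03,0,-0.07,-24,20],[-0.03,0,-0.07,-32,20],[-0.03,0,-0.07,-40,20],[-0.03,0,-0.07,-48,20]]'
python3 -m jog '[[0,0,0,-8,20],[0,0,0,-16,20],[0,0,0,-24,20],[0,0,0,-32,20],[0,0,0,-40,20],[0,0,0,-48,20],[0,0,0,-56,20],[0,0,0,-64,20]]'
python3 -c "
from h import *
to(None,None,None,97)"
```

```text
time: 7.15
tool_pos: [600.5, 71.5, 130.9]
tcp_rot: [-179.9, -0.2, -34.8]
ft_force: [0.4, 0.0, -3.4]
finger_gap: 28.3
time: 7.95
tool_pos: [599.9, 70.3, 129.7]
tcp_rot: [179.8, -0.0, 29.5]
ft_force: [0.1, -0.2, -3.0]
finger_gap: 28.6
at [599.9  70.3 129.7] yaw 29.45 gap 28.6 t 8.0 F [ 0.1 -0.2 -3. ] -> rows [0. 0. 0.] turn -67.55
```

```bash
python3 -m jog '[[0,0,0,-8,20],[0,0,0,-16,20],[0,0,0,-24,20],[0,0,0,-32,20],[0,0,0,-40,20],[0,0,0,-48,20],[0,0,0,-56,20],[0,0,0,-64,20]]'
python3 -m jog '[[0,0,0,-3.5,20],[0,0,0,-3.5,20]]'
python3 - <<'E'
from h import *
p=snap('wrist'); save(p,'w4.png',scale=1.5); pins(p,dict(handle=127,pocket1=88,mouth=6,start_top=43),3)
to(603.3,49,63,97)
E
```

```text
time: 8.75
tool_pos: [599.2, 69.1, 128.4]
tcp_rot: [-180.0, 0.1, 93.7]
ft_force: [-0.1, 0.4, -3.4]
finger_gap: 28.6
time: 8.95
tool_pos: [598.5, 67.9, 127.2]
tcp_rot: [-179.9, 0.2, 97.2]
ft_force: [0.3, 1.4, -2.7]
finger_gap: 28.6
handle 0.78 [250.  278.4] [596.3  67.1 127. ]
pocket1 0.88 [ 69.7 239.2] [609.7 -26.7  88. ]
pocket1 0.67 [180.4 238.7] [602.   30.8  88. ]
pocket1 0.66 [127.4 239.1] [605.8   3.3  88. ]
mouth 0.93 [ 35.1 195.1] [621.7 -95.1   6. ]
at [599.2  68.8 128.2] yaw 97.12 gap 28.5 t 9.2 F [-0.1  0.7 -3.4] -> rows [-0.02    0.0017  0.0653] turn 0.12
```

View pics/w4.png

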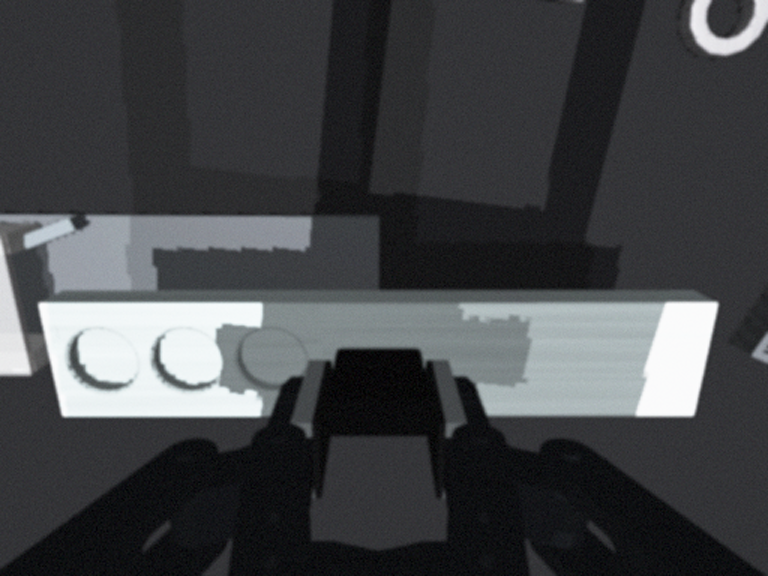

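Run:
```python
from h import *
q=r.snapshot('wrist')
def P(pos,yaw):
    T=np.eye(4);T[:3,:3]=R.from_euler('xyz',[180,0,yaw],degrees=True).as_matrix();T[:3,3]=pos
    return dict(K=q['K'],Tw=T@q['tool_from_camera'])
a=P([616,-72.4,130.9],-84.06)
for uv,z in [((88,212),6),((115,355),6),((375,207),6),((380,352),6),((428,222),32),((428,365),32),((717,218),32),((690,361),32)]:
    print(uv,ray(a,np.array(uv)/1.5,z).round(1))
b=P([598.8,68.4,127.8],97.15)
for uv in [(378,214),(312,214),(0,215)]: print(uv,ray(b,np.array(uv)/1.5,6).round(1))
```

```text
(88, 212) [638.7  71.8   6. ]
(115, 355) [562.6  63.    6. ]
(375, 207) [655.6 -67.    6. ]
(380, 352) [579.  -77.5   6. ]
(428, 222) [655.6 -90.4  32. ]
(428, 365) [586.9 -99.7  32. ]
(717, 218) [ 670.4 -215.7   32. ]
(690, 361) [ 602.  -224.2   32. ]
(378, 214) [562.   63.9   6. ]
(312, 214) [565.9  32.4   6. ]
(0, 215) [ 585.1 -116.6    6. ]
```

```bash
python3 -c "
from h import *
to(604.3,46,62.5,97.1)"
```

```text
at [599.2  68.9 128.3] yaw 97.14 gap 28.8 t 9.2 F [ 0.1 -0.2 -3.2] -> rows [-0.0232  0.0022  0.0659] turn 0.04
```

```bash
python3 -m jog '[[-0.023,0.002,0,0,20],[-0.023,0.002,0.02,0,20],[-0.023,0.002,0.04,0,20],[-0.023,0.002,0.055,0,20],[-0.023,0.002,0.064,0,20],[-0.023,0.002,0.066,0,20],[-0.023,0.002,0.066,0,20]]'
python3 -m jog '[[0,0,0,0,60],[0,0,0,0,60],[0,0,0,0,60],[0,0,-0.04,0,60],[0,0,-0.09,0,60],[0,0,-0.14,0,60],[0,0,-0.18,0,60],[0,0,-0.18,0,60]]'
python3 - <<'E'
from h import *
to()
p=snap('wrist'); save(p,'w5.png'); pins(p,dict(handle=58,pocket1=19,mouth=6,disc1=5),3)
p=snap('scene'); pins(p,dict(disc1=5,handle=58),4,.2)
to(436,25,150,0)
E
```

```text
time: 9.95
tool_pos: [604.3, 46.3, 62.6]
tcp_rot: [-180.0, 0.2, 97.1]
ft_force: [0.1, 0.2, -3.1]
finger_gap: 28.3
time: 10.75
tool_pos: [608.1, 46.8, 252.0]
tcp_rot: [179.2, 0.3, 97.1]
ft_force: [-0.5, 0.3, 0.5]
finger_gap: 51.2
at [608.1  46.8 252. ] yaw 97.15 gap 51.2 t 10.8 F [-0.5  0.3  0.5] -> rows [0. 0. 0.] turn 0
handle 0.84 [251.6 160.8] [603.7  45.1  58. ]
pocket1 0.83 [190.7 153.8] [613.8 -19.2  19. ]
pocket1 0.63 [216.1 156.3] [613.1   7.9  19. ]
pocket1 0.56 [163.4 151.5] [614.9 -48.2  19. ]
mouth 0.91 [123.2 149.4] [621.3 -95.4   6. ]
disc1 0.55 [271.1 183. ] [451.  307.5   5. ]
disc1 0.41 [203.4 229.7] [427.1  19.2   5. ]
handle 0.56 [265.3 234.2] [608.8  53.4  58. ]
handle 0.54 [271.3 183.5] [496.2 242.7  58. ]
handle 0.32 [311.  195.8] [620.6 256.7  58. ]
at [603.5  46.8 240.8] yaw 97.14 gap 51.4 t 11.2 F [-0.4  0.6  0.7] -> rows [-0.0006 -0.1686  0.0913] turn 97.14
```

View pics/w5.png

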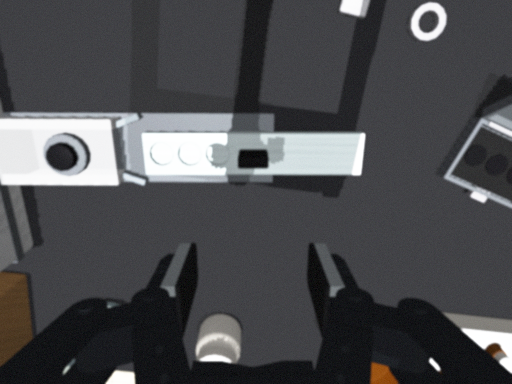

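The carrier sits straight on the apron, pockets towards the mouth at row 152, handle at (253,158). Now the near disc, at about (432,23).

```bash
python3 -m jog '[[0,-0.04,0,8.5,60],[0,-0.08,0,17,60],[0,-0.12,0,25.5,60],[0,-0.13,0,34,60],[0,-0.14,0,42.5,60],[0,-0.15,0,51,60],[0,-0.168,0.03,59.5,60],[0,-0.168,0.05,68,60]]'
python3 -m jog '[[0,0,0,8,60],[0,0,0,16,60],[0,0,0,22,60],[0,0,0,22,60],[0,0,0,22,60]]'
python3 - <<'E'
from h import *
to()
p=snap('wrist'); pins(p,dict(disc1=5),5,.1)
g=cv2.cvtColor(p['image'],6); save(p,'w6.png')
n,l,s,c=cv2.connectedComponentsWithStats((g>150).astype(np.uint8))
for i in range(1,n):
    if s[i,4]>80: print(s[i],c[i].round(1),ray(p,c[i],10).round(1))
E
```

```text
time: 11.95
tool_pos: [434.8, 25.7, 189.5]
tcp_rot: [180.0, 0.3, 28.8]
ft_force: [0.9, -0.7, -0.1]
finger_gap: 50.8
time: 12.45
tool_pos: [434.5, 25.7, 189.1]
tcp_rot: [179.9, 0.3, 7.0]
ft_force: [0.4, -0.6, -1.1]
finger_gap: 51.2
at [434.5  25.7 189.1] yaw 6.98 gap 51.2 t 12.4 F [ 0.4 -0.6 -1.1] -> rows [0. 0. 0.] turn 0
disc1 0.68 [251.1 172. ] [432.9  24.1   5. ]
[143   0  19  15 173] [151.1   5.5] [337.7 151.   10. ]
[  404    32    99   259 12029] [451.2 151.9] [608.7  65.9  10. ]
[270  39  31  18 357] [285.5  47.7] [448.  133.3  10. ]
[385 290   9  16  97] [389.  297.1] [591.1 -90.2  10. ]
[445 290  15  19  95] [452.1 299.4] [656.7 -84.9  10. ]
[381 366  17  18 184] [387.2 376.6] [ 615.1 -193.9   10. ]
```

```bash
python3 -m jog '[[-0.0018,0.0014,0.04,0,50],[-0.0018,0.0014,0.08,0,50],[-0.0018,0.0014,0.11,0,50],[-0.0018,0.0014,0.11,0,50],[-0.0018,0.0014,0.11,0,50]]'
python3 - <<'E'
from h import *
to()
p=snap('wrist'); pins(p,dict(disc1=5),5,.1); save(p,'w6b.png')
E
```

```text
time: 13.05
tool_pos: [432.3, 23.8, 79.6]
tcp_rot: [179.9, 0.4, 7.0]
ft_force: [0.2, -0.6, 0.4]
finger_gap: 42.6
at [432.3  23.8  79.6] yaw 6.99 gap 42.6 t 13.1 F [ 0.2 -0.6  0.4] -> rows [0. 0. 0.] turn 0
disc1 0.81 [252.6 215.6] [432.1  23.4   5. ]
```

```bash
python3 -m jog '[[0,0,0.03,0,50],[0,0,0.053,0,50],[0,0,0.053,0,50],[0,0,0.053,0,10],[0,0,0.053,0,10],[0,0,0.053,0,10],[0,0,0.053,0,10]]' 50
python3 -m jog '[[0,0,-0.05,0,10],[0,0,-0.1,0,10],[0,0,-0.1,0,10]]'
python3 - <<'E'
from h import *
to(); p=snap('wrist'); save(p,'w7.png'); pins(p,dict(disc1=0),3,.1)
u=np.array([.1236,-.9923]);
p=snap('scene'); pins(p,dict(handle=58,pocket1=19),3)
E
```

```text
time: 13.85
tool_pos: [436.5, 23.3, 32.2]
tcp_rot: [179.8, -0.1, 7.0]
ft_force: [-7.6, -0.7, 19.4]
finger_gap: 8.6
time: 14.15
tool_pos: [441.6, 23.4, 141.3]
tcp_rot: [179.6, -0.9, 7.0]
ft_force: [1.1, 0.2, 0.9]
finger_gap: 8.6
at [441.6  23.4 141.3] yaw 6.99 gap 8.6 t 14.2 F [1.1 0.2 0.9] -> rows [0. 0. 0.] turn 0
disc1 0.87 [239.5 184.8] [433.9  21.2   0. ]
handle 0.69 [264.9 235.6] [611.   48.7  58. ]
pocket1 0.74 [247.9 265.3] [613.6 -25.7  19. ]
pocket1 0.58 [245.8 270.9] [620.5 -42.9  19. ]
pocket1 0.56 [258.  254.9] [612.8  16.5  19. ]
```

View pics/w7.png

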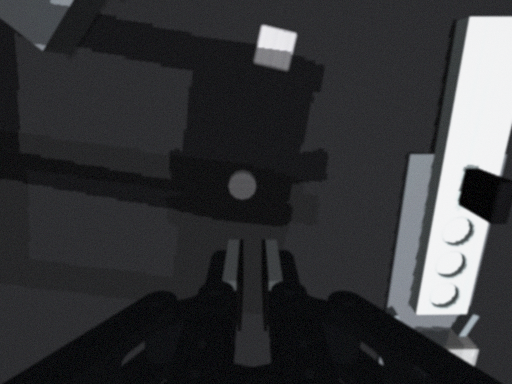

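The grip missed: the disc at (242,185) is still on the bench. The tips sit higher when open. I'll re-measure and go lower.

```bash
python3 -m jog '[[0,0,0.06,0,38],[0,0,0.06,0,38],[0,0,0.06,0,38],[0,0,0.06,0,38]]'
python3 - <<'E'
from h import *
p=snap('wrist')
for d in r.pinpoint(p,'disc1')[:1]:
    q=ray(p,d['uv'],5); print(d['conf'],q.round(1)); to(q[0],q[1],23.5)
E
```

```text
time: 14.8
tool_pos: [435.4, 23.6, 71.6]
tcp_rot: [179.8, 0.0, 7.0]
ft_force: [0.0, 0.5, -0.4]
finger_gap: 32.3
0.81 [435.9  23.9   5. ]
at [436.8  23.5  72.9] yaw 6.98 gap 32.3 t 14.9 F [0.1 0.4 0.5] -> rows [-0.001  -0.0007  0.0494] turn 0
```

```bash
python3 -m jog '[[-0.0005,-0.0005,0.025,0,38],[-0.0005,-0.0005,0.045,0,38],[-0.0005,-0.0005,0.0495,0,38],[-0.0005,-0.0005,0.0495,0,38],[-0.0005,-0.0005,0.0495,0,15],[-0.0005,-0.0005,0.0495,0,15],[-0.0005,-0.0005,0.0495,0,15],[-0.0005,-0.0005,0.0495,0,15]]' 50
python3 -c "
from h import *
to()"
```

```text
time: 15.7
tool_pos: [437.6, 23.7, 24.9]
tcp_rot: [179.8, -0.3, 7.0]
ft_force: [-2.4, -0.2, 6.3]
finger_gap: 19.0
at [437.6  23.7  24.9] yaw 6.99 gap 19.0 t 15.7 F [-2.4 -0.2  6.3] -> rows [0. 0. 0.] turn 0
```

```bash
python3 -m jog '[[0,0,-0.03,0,15],[0,0,-0.08,0,15],[0,0,-0.13,0,15],[0,0,-0.13,0,15],[0,0,-0.13,0,15],[0,0,-0.13,0,15]]'
python3 - <<'E'
from h import *
to(); p=snap('wrist'); save(p,'w8.png'); pins(p,dict(disc1=132,handle=58,pocket1=19),4,.1)
E
```

```text
time: 16.3
tool_pos: [436.2, 24.2, 154.1]
tcp_rot: [179.8, -0.2, 7.0]
ft_force: [0.2, -0.2, -1.0]
finger_gap: 19.1
at [436.2  24.2 154.1] yaw 6.99 gap 19.1 t 16.3 F [ 0.2 -0.2 -1. ] -> rows [0. 0. 0.] turn 0
disc1 0.59 [255. 260.] [437.8  22.7 132. ]
handle 0.94 [500.5 199.7] [604.9  46.9  58. ]
pocket1 0.87 [454.6 258. ] [616.7 -19.1  19. ]
pocket1 0.74 [443.8 288.1] [616.4 -49.3  19. ]
pocket1 0.62 [457.6 229.3] [610.9   7.2  19. ]
```

View pics/w8.png

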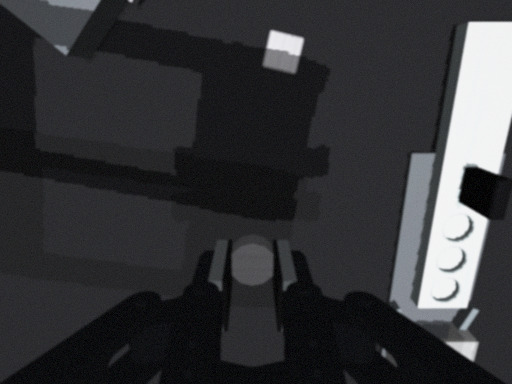

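The disc is held at (252,262). I'll hover just beyond the pockets to measure them closely.

```bash
python3 -c "
from h import *
to(618,-95,125)"
```

```text
at [435.9  24.2 153.4] yaw 6.98 gap 18.8 t 16.5 F [-0.  -0.2 -0.4] -> rows [0.1662 0.1404 0.0293] turn 0
```

```bash
python3 -m jog '[[0.166,0.14,0,0,15],[0.166,0.14,0,0,15],[0.166,0.14,0,0,15],[0.166,0.14,0,0,15],[0.166,0.14,0.028,0,15],[0.166,0.14,0.028,0,15],[0.166,0.14,0.028,0,15],[0.166,0.14,0.028,0,15]]'
python3 - <<'E'
from h import *
to(); p=snap('wrist');to();p=snap('wrist'); save(p,'w9.png',scale=1.5); pins(p,dict(disc1=105,handle=58,pocket1=20,mouth=6),4,.1)
p=snap('wrist');pins(p,dict(handle=58,pocket1=20),4,.1)
E
```

```text
time: 17.3
tool_pos: [617.3, -94.1, 126.4]
tcp_rot: [179.8, -0.1, 7.0]
ft_force: [-0.3, 0.0, 0.1]
finger_gap: 18.6
at [617.3 -94.1 126.4] yaw 7.0 gap 18.6 t 17.3 F [-0.3  0.   0.1] -> rows [0. 0. 0.] turn 0
at [617.6 -94.1 127.1] yaw 7.02 gap 18.6 t 17.4 F [-0.1  0.7 -0.1] -> rows [0. 0. 0.] turn 0
disc1 0.56 [252. 259.] [617.6 -95.2 105. ]
pocket1 0.97 [264.8  91.3] [617.2 -20.8  20. ]
pocket1 0.85 [263.5  42.4] [612.5   7.9  20. ]
pocket1 0.76 [259.4 136.2] [617.4 -50.   20. ]
mouth 0.94 [254.7 194.7] [620.2 -96.4   6. ]
pocket1 0.91 [262.6  89.2] [616. -20.  20.]
pocket1 0.77 [256.8 135.7] [616.1 -50.2  20. ]
pocket1 0.58 [259.1  38.9] [609.9   9.2  20. ]
```

View pics/w9.png

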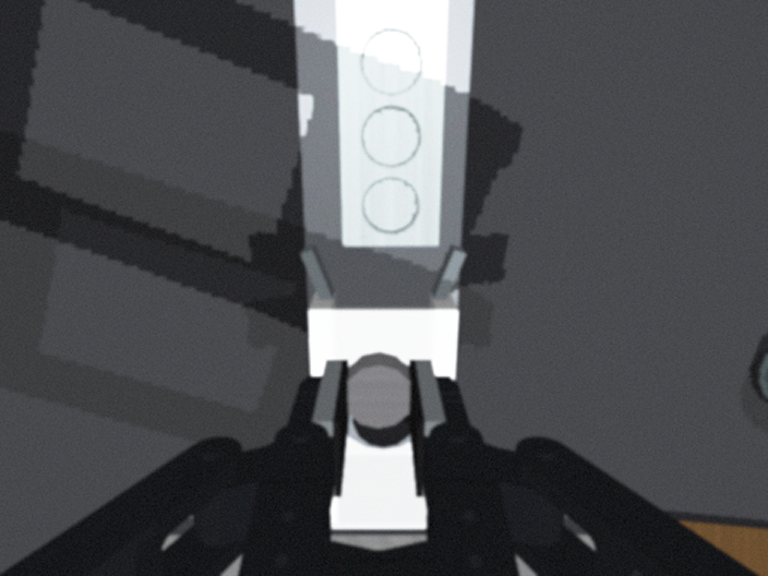

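Run:
```python
from h import *
p=snap('wrist'); to()
for uv in [(391,62),(391,136),(390,205)]: print(ray(p,np.array(uv)/1.5,20).round(1))
for uv in [(346,393),(412,393),(379,430),(379,364)]: print('disc',ray(p,np.array(uv)/1.5,112).round(1))
g=cv2.cvtColor(p['image'],6); c=cv2.HoughCircles(cv2.resize(g,None,fx=3,fy=3,interpolation=2)[0:500],3,1,60,param1=60,param2=18,minRadius=50,maxRadius=70)
for a in c[0][:6]: print(a/3,ray(p,a[:2]/3,20).round(1))
```

```text
at [617.7 -94.6 126.6] yaw 6.99 gap 19.0 t 17.8 F [-1.2  0.2  0.9] -> rows [0. 0. 0.] turn 0
[610.9   7.8  20. ]
[614.6 -21.2  20. ]
[618.  -50.7  20. ]
disc [607.9 -94.2 112. ]
disc [627.6 -91.8 112. ]
disc [ 619.3 -105.8  112. ]
disc [616.6 -83.4 112. ]
[260.16666   90.166664  18.300001] [614.3 -20.9  20. ]
[259.83334  135.5       17.466667] [617.8 -49.9  20. ]
[260.16666   38.833332  19.300001] [610.4   9.2  20. ]
```

```bash
python3 -c "
from h import *
to(617.9,-50.2,48)"
```

```text
at [617.7 -94.6 126.6] yaw 6.99 gap 19.0 t 17.8 F [-1.2  0.2  0.9] -> rows [ 0.0054 -0.0443  0.0784] turn 0
```

```bash
python3 -m jog '[[0.0055,-0.0443,0,0,15],[0.0055,-0.0443,0.03,0,15],[0.0055,-0.0443,0.06,0,15],[0.0055,-0.0443,0.078,0,15],[0.0055,-0.0443,0.078,0,15],[0.0055,-0.0443,0.078,0,15]]'
python3 - <<'E'
from h import *
to(); p=snap('wrist'); save(p,'w10.png',scale=1.5); to(617.9,-50.2,43)
E
```

```text
time: 18.4
tool_pos: [618.0, -50.2, 48.7]
tcp_rot: [179.8, -0.1, 7.0]
ft_force: [0.0, -0.1, -0.2]
finger_gap: 18.7
at [618.  -50.2  48.7] yaw 6.99 gap 18.7 t 18.4 F [ 0.  -0.1 -0.2] -> rows [0. 0. 0.] turn 0
at [618.8 -50.4  49.7] yaw 6.99 gap 18.8 t 18.4 F [-1.1  0.2  0.2] -> rows [-0.0009 -0.0003  0.0067] turn 0
```

View pics/w10.png

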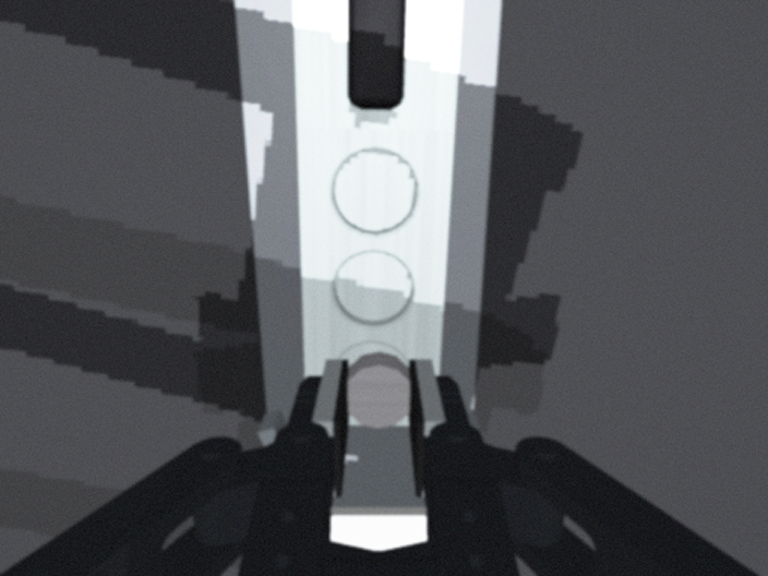

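Run:
```python
from h import *
p=snap('wrist'); to()
u=np.array([.1236,-.9923]);n=np.array([.9923,.1236]);o=ray(p,np.array([375,191])/1.5,20)[:2]
def f(t,uv,z): q=ray(p,np.array(uv)/1.5,z); print(t,q.round(1),'along',round((q[:2]-o)@u,1),'lat',round((q[:2]-o)@n,1))
for uv in [(375,191),(375,148),(374,287),(375,342)]: f('pk',uv,20)
f('discfar',(378,352),24);f('Ltop',(346,393),34);f('Rtop',(412,393),34);f('edgeL',(304,400),20);f('edgeR',(440,400),20);f('edgeL',(297,120),20);f('edgeR',(456,120),20)
```

```text
at [619.2 -50.5  50.1] yaw 6.98 gap 18.6 t 18.5 F [ 0.   0.3 -0.3] -> rows [0. 0. 0.] turn 0
pk [610.6   9.   20. ] along 0.0 lat 0.0
pk [609.2  21.1  20. ] along -12.2 lat 0.0
pk [613.9 -20.5  20. ] along 29.7 lat -0.4
pk [616.4 -39.   20. ] along 48.4 lat -0.2
discfar [617.6 -40.5  24. ] along 50.0 lat 0.8
Ltop [609.  -50.5  34. ] along 58.9 lat -9.0
Rtop [628.9 -48.1  34. ] along 59.0 lat 11.0
edgeL [595.3 -63.   20. ] along 69.6 lat -24.1
edgeR [640.7 -57.6  20. ] along 69.8 lat 21.6
edgeL [586.5  26.   20. ] along -19.8 lat -21.8
edgeR [630.9  31.5  20. ] along -19.7 lat 22.9
```

```bash
python3 -m jog '[[-0.0013,-0.001,0,0,15],[-0.0013,-0.001,0.002,0,15],[-0.0013,-0.001,0.004,0,15],[-0.0013,-0.001,0.006,0,15],[-0.0013,-0.001,0.0065,0,15]]'
python3 - <<'E'
from h import *
to();p=snap('wrist');to()
E
```

```text
time: 19.0
tool_pos: [618.2, -49.8, 44.6]
tcp_rot: [179.7, -0.3, 7.0]
ft_force: [-3.9, -0.3, 10.8]
finger_gap: 18.8
at [618.2 -49.8  44.6] yaw 6.99 gap 18.8 t 19.0 F [-3.9 -0.3 10.8] -> rows [0. 0. 0.] turn 0
at [618.2 -49.8  44.6] yaw 6.98 gap 18.6 t 19.1 F [-2.7  0.4  9.2] -> rows [0. 0. 0.] turn 0
```

```bash
python3 -m jog '[[-0.0006,0,0.001,0,15],[-0.0012,0,0.001,0,15],[-0.0012,0,0.001,0,15]]'
python3 - <<'E'
from h import *
to();p=snap('wrist');save(p,'w11.png',scale=1.5);to()
E
```

```text
time: 19.35
tool_pos: [618.0, -49.9, 44.7]
tcp_rot: [179.7, -0.4, 7.0]
ft_force: [-0.1, 1.0, 5.5]
finger_gap: 18.8
at [618.  -49.9  44.7] yaw 6.99 gap 18.8 t 19.4 F [-0.1  1.   5.5] -> rows [0. 0. 0.] turn 0
at [618.  -49.8  44.7] yaw 6.99 gap 18.7 t 19.4 F [-1.2  1.1  6.3] -> rows [0. 0. 0.] turn 0
```

```bash
python3 -m jog '[[-0.001,0,0.003,0,15],[-0.002,0,0.003,0,15],[-0.002,0,0.003,0,15]]'
python3 -m jog '[[0,0.001,0.002,0,15],[0,0.002,0.002,0,15],[0,0.002,0.002,0,15]]'
python3 -m jog '[[0,-0.002,0.002,0,15],[0,-0.004,0.002,0,15],[0,-0.004,0.002,0,15]]'
```

```text
time: 19.7
tool_pos: [617.9, -50.0, 44.2]
tcp_rot: [179.7, -0.7, 7.0]
ft_force: [-0.8, 1.8, 12.0]
finger_gap: 19.0
time: 20.0
tool_pos: [618.8, -50.7, 44.0]
tcp_rot: [179.8, -0.7, 7.0]
ft_force: [-6.9, 7.7, 15.6]
finger_gap: 18.7
time: 20.3
tool_pos: [620.1, -48.0, 44.6]
tcp_rot: [179.6, -0.9, 7.0]
ft_force: [-2.6, -3.9, 13.5]
finger_gap: 18.8
```

```bash
python3 -m jog '[[0,0,-0.005,0,15],[0,0,-0.005,0,15],[0,0,-0.005,0,15]]'
python3 - <<'E'
from h import *
to();p=snap('wrist');save(p,'w12.png',scale=1.5);to()
E
```

```text
time: 20.6
tool_pos: [619.9, -47.9, 49.5]
tcp_rot: [179.6, -0.9, 7.0]
ft_force: [-0.4, 0.6, 0.1]
finger_gap: 18.7
at [619.9 -47.9  49.5] yaw 7.01 gap 18.7 t 20.6 F [-0.4  0.6  0.1] -> rows [0. 0. 0.] turn 0
at [619.6 -47.8  49.1] yaw 7.02 gap 18.9 t 20.6 F [-0.5 -0.1 -0.8] -> rows [0. 0. 0.] turn 0
```

View pics/w12.png

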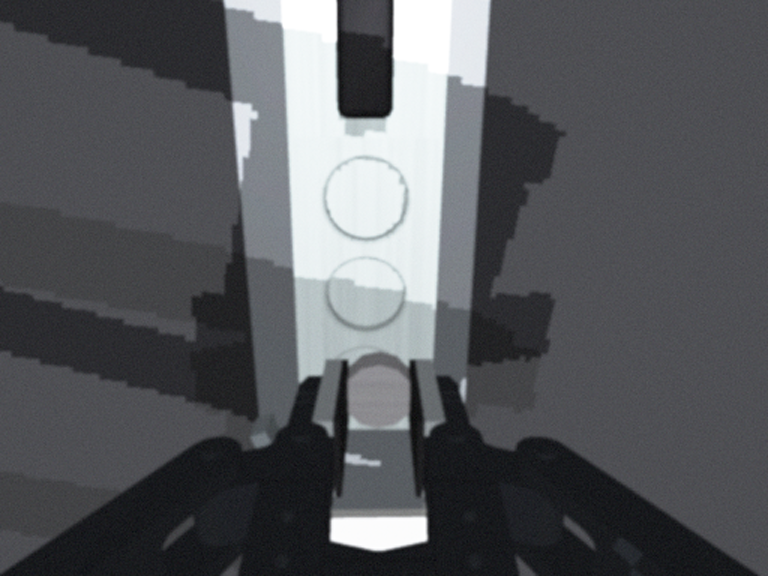

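The disc at (379,390) is about 4 mm right of the pocket line (column 366), because pressing made the arm drift in x. I'll measure the error in the tool frame with a circle fit.

```bash
cat >> h.py <<'E'
def pockets(p,zt=20):
    # circles above fingers, tool-frame xy (mm) at world height zt
    g=cv2.resize(cv2.cvtColor(p['image'],6),None,fx=3,fy=3,interpolation=2)
    c=cv2.HoughCircles(g[:690],3,1,80,param1=60,param2=20,minRadius=55,maxRadius=105)
    Tt=p['Tw']@np.linalg.inv(p['tool_from_camera']); out=[]
    for a in ([] if c is None else c[0][:8]):
        q=(np.linalg.inv(Tt)@np.r_[ray(p,a[:2]/3,zt),1])[:2]; out.append(np.r_[q,a/3])
    return np.array(out).round(1)
def intool(p,uv,z):
    Tt=p['Tw']@np.linalg.inv(p['tool_from_camera']); return (np.linalg.inv(Tt)@np.r_[ray(p,uv,z),1])[:3].round(1)
E
python3 - <<'E'
from h import *
p=snap('wrist'); s=r.sense(); z=s['tool_pos'][2]; to()
print(pockets(p)); print('disc',intool(p,np.array([378,352])/1.5,z-25),intool(p,np.array([346,393])/1.5,z-15),intool(p,np.array([412,393])/1.5,z-15))
E
```

```text
at [619.5 -47.8  49. ] yaw 7.02 gap 18.6 t 20.7 F [-0.4  0.9  0.1] -> rows [0. 0. 0.] turn 0
[[ -3.6 -58.2 244.2 131.8  26.3]
 [ -3.7 -29.4 244.5 193.8  24.5]]
disc [ -0.2 -10.3  25.1] [-9.8 -1.5 15. ] [10.1 -1.3 15.3]
```

```bash
python3 -m jog '[[-0.0038,0,0,0,15],[-0.0038,0,0,0,15],[-0.0038,0,0.001,0,15],[-0.0038,0,0.001,0,15]]'
python3 - <<'E'
from h import *
p=snap('wrist'); p=snap('wrist'); to(); print(pockets(p))
p=snap('wrist'); to(); print(pockets(p))
E
```

```text
time: 21.1
tool_pos: [615.6, -48.2, 47.6]
tcp_rot: [179.7, -0.9, 7.0]
ft_force: [1.0, 0.9, 0.1]
finger_gap: 18.6
at [615.8 -48.2  47.8] yaw 7.01 gap 19.0 t 21.2 F [ 0.4  0.3 -1.1] -> rows [0. 0. 0.] turn 0
[[  0.6 -57.8 253.8 133.2  28.9]
 [  0.7 -28.2 253.8 197.2  25.3]]
at [615.8 -48.3  47.9] yaw 7.01 gap 19.2 t 21.2 F [-0.4  0.2  0.3] -> rows [0. 0. 0.] turn 0
[[ 2.000e-01 -5.810e+01  2.528e+02  1.325e+02  2.650e+01]
 [ 1.000e-01 -2.920e+01  2.525e+02  1.952e+02  2.690e+01]]
```

```bash
python3 -m jog '[[0.0002,0.0003,0.001,0,15],[0.0002,0.0003,0.002,0,15],[0.0002,0.0003,0.003,0,15],[0.0002,0.0003,0.004,0,15],[0.0002,0.0003,0.005,0,15],[0.0002,0.0003,0.0055,0,15]]'
```

```text
time: 21.85
tool_pos: [616.6, -49.0, 43.6]
tcp_rot: [179.6, -0.9, 7.0]
ft_force: [-5.0, -2.0, 11.2]
finger_gap: 18.6
```

```bash
python3 -m jog '[[-0.0008,-0.0003,-0.001,0,15],[-0.0008,-0.0003,-0.001,0,15]]'
python3 - <<'E'
from h import *
p=snap('wrist'); to(); print(pockets(p))
p=snap('wrist'); to(); print(pockets(p))
E
```

```text
time: 22.05
tool_pos: [616.0, -48.9, 44.9]
tcp_rot: [179.6, -1.0, 7.0]
ft_force: [1.1, -0.1, 0.8]
finger_gap: 18.5
at [616.  -48.9  44.8] yaw 7.01 gap 18.8 t 22.1 F [ 0.7 -1.7  2. ] -> rows [0. 0. 0.] turn 0
[[ 1.000e-01 -5.870e+01  2.525e+02  1.322e+02  2.690e+01]
 [ 4.000e-01 -2.890e+01  2.532e+02  1.978e+02  2.560e+01]]
at [616.  -48.9  44.8] yaw 7.02 gap 19.1 t 22.1 F [ 0.9 -0.4  2.4] -> rows [0. 0. 0.] turn 0
[[ 2.000e-01 -5.870e+01  2.528e+02  1.322e+02  2.930e+01]
 [ 1.000e-01 -2.750e+01  2.525e+02  2.008e+02  2.880e+01]]
```

```bash
python3 -m jog '[[0.0002,0.0007,0,0,15],[0.0002,0.0007,0.001,0,15],[0.0002,0.0007,0.002,0,15],[0.0002,0.0007,0.003,0,15],[0.0002,0.0007,0.004,0,15]]'
```

```text
time: 22.65
tool_pos: [616.3, -49.7, 42.4]
tcp_rot: [179.6, -0.9, 7.0]
ft_force: [-11.0, 1.4, 24.7]
finger_gap: 18.9
```

```bash
python3 -m jog '[[0,0,-0.0015,0,15],[0,0,-0.0015,0,36],[0,0,-0.0015,0,36],[0,0,-0.0015,0,36],[0,0,-0.0015,0,36]]'
python3 -m jog '[[0,0.045,-0.03,0,36],[0,0.045,-0.06,0,36],[0,0.045,-0.09,0,36],[0,0.045,-0.09,0,36],[0,0.045,-0.09,0,36]]'
python3 - <<'E'
from h import *
p=snap('wrist'); to(); save(p,'w13.png',crop=(150,0,380,260),scale=3); pins(p,dict(disc1=20,pocket1=20),4,.1)
E
```

```text
time: 23.15
tool_pos: [616.1, -49.6, 43.5]
tcp_rot: [179.6, -0.9, 7.0]
ft_force: [-0.3, -0.4, -0.1]
finger_gap: 31.0
time: 23.65
tool_pos: [620.7, -94.0, 134.6]
tcp_rot: [179.6, -1.0, 7.0]
ft_force: [-0.3, 0.5, -0.1]
finger_gap: 30.7
at [619.8 -93.7 133.1] yaw 7.02 gap 30.8 t 23.7 F [-0.1  0.1 -0.2] -> rows [0. 0. 0.] turn 0
disc1 0.88 [254.5 134.5] [619.1 -50.5  20. ]
pocket1 0.79 [251.1 135. ] [616.8 -51.1  20. ]
pocket1 0.72 [250.6  40.1] [609.1   8.8  20. ]
pocket1 0.61 [253.   87.1] [614.2 -19.4  20. ]
```

View pics/w13.png

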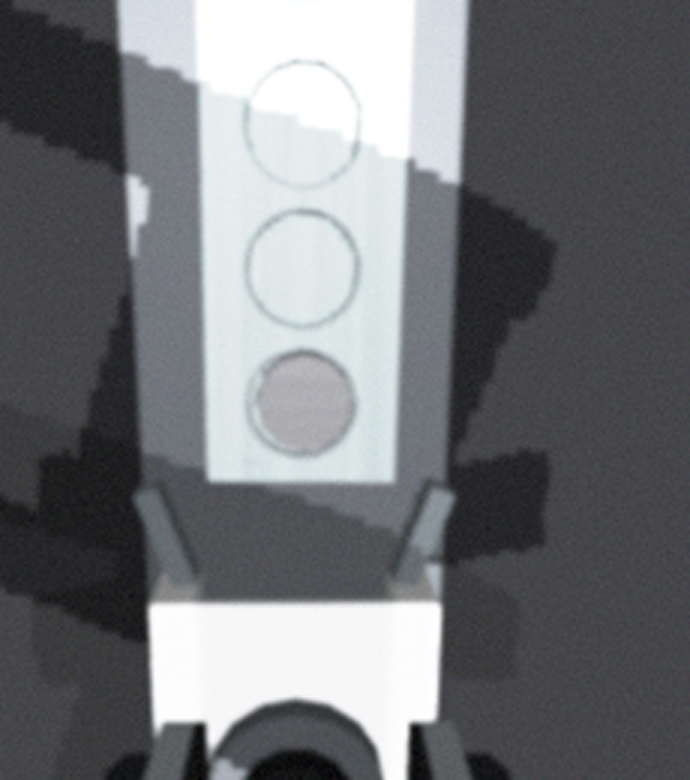

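Disc 1 is flat in pocket 3, at (300,402) in the crop. Next, the second disc.

Run:
```python
from h import *
p=snap('scene'); pins(p,dict(disc1=5),4,.2)
to(440,303,185,7)
```

```text
disc1 0.58 [269.8 183.3] [448.6 303.8   5. ]
disc1 0.54 [241.5 275.1] [612.  -49.3   5. ]
disc1 0.52 [303.2 190.7] [554.7 329.8   5. ]
at [619.1 -93.4 132. ] yaw 7.03 gap 30.6 t 23.9 F [-0.2  0.5 -0.2] -> rows [-0.1285 -0.415  -0.0572] turn 0.03
```

```bash
python3 -m jog '[[0,0,-0.05,0,38],[-0.1285,-0.415,-0.057,0,38],[-0.1285,-0.415,-0.057,0,38],[-0.1285,-0.415,-0.057,0,38],[-0.1285,-0.415,-0.057,0,38],[-0.1285,-0.415,-0.057,0,38],[-0.1285,-0.415,-0.057,0,38],[-0.1285,-0.415,-0.057,0,38]]'
python3 -m jog '[[-0.0,-0.0,0,0,38]]'
python3 - <<'E'
from h import *
to(440,303,185,7)
p=snap('wrist');p=snap('wrist'); pins(p,dict(disc1=5),4,.2)
E
```

```text
time: 24.7
tool_pos: [473.2, 227.5, 183.6]
tcp_rot: [179.6, -0.7, 7.0]
ft_force: [1.5, 0.6, -0.3]
finger_gap: 32.4
time: 24.8
tool_pos: [470.2, 232.3, 182.9]
tcp_rot: [179.7, -0.6, 7.4]
ft_force: [0.2, -0.6, -0.7]
finger_gap: 32.2
at [470.2 232.3 182.9] yaw 7.37 gap 32.2 t 24.8 F [ 0.2 -0.6 -0.7] -> rows [-0.0208 -0.074  -0.0026] turn 0.37
disc1 0.85 [227.9  79.1] [442.7 307.3   5. ]
```

```bash
python3 -m jog '[[-0.018,-0.078,0.05,0,38],[-0.018,-0.078,0.1,0,38],[-0.018,-0.078,0.105,0,38],[-0.018,-0.078,0.105,0,38],[-0.018,-0.078,0.105,0,38],[-0.018,-0.078,0.105,0,38]]'
python3 - <<'E'
from h import *
p=snap('wrist');p=snap('wrist')
for d in r.pinpoint(p,'disc1')[:1]:
    q=ray(p,d['uv'],5); print(d['conf'],q.round(1)); to(q[0],q[1],23.5)
E
```

```text
time: 25.55
tool_pos: [448.6, 301.4, 79.3]
tcp_rot: [179.6, -0.8, 7.0]
ft_force: [0.1, -0.3, 0.2]
finger_gap: 32.6
```

Run:
```python
from h import *
p=snap('wrist'); to(); pins(p,dict(disc2=5,disc3=5,spacer=0),4,.05); save(p,'w14.png')
print([ (d['conf'],d['bbox']) for d in r.search_frame(p,'disc1')])
p=snap('scene'); pins(p,dict(disc1=5),4,.2)
p=snap('top'); pins(p,dict(disc1=5),4,.2)
```

```text
at [448.1 302.   79.1] yaw 7.06 gap 32.3 t 25.8 F [-0.3  0.1  1.1] -> rows [0. 0. 0.] turn 0
disc2 0.55 [245.2 204.9] [444.4 308.1   5. ]
disc2 0.43 [245.  344.2] [456.6 202.5   5. ]
disc3 0.55 [245.2 204.9] [444.4 308.1   5. ]
disc3 0.43 [245.  344.2] [456.6 202.5   5. ]
spacer 0.78 [244.5 344.1] [456.8 198.    0. ]
[(0.71, [229.3, 188.8, 263.4, 225.8])]
disc1 0.59 [272.1 181.5] [448.9 316.2   5. ]
disc1 0.49 [238.4 272.1] [600.1 -46.1   5. ]
disc1 0.47 [343.  121.9] [622.2 -50.9   5. ]
```

```bash
python3 -m jog '[[-0.003,-0.0065,0.0,0,38],[-0.003,-0.0065,0.03,0,38],[-0.003,-0.0065,0.05,0,38],[-0.003,-0.0065,0.0555,0,38],[-0.003,-0.0065,0.0555,0,38],[-0.003,-0.0065,0.0555,0,15],[-0.003,-0.0065,0.0555,0,15],[-0.003,-0.0065,0.0555,0,15]]' 50
python3 -m jog '[[0,0,0,0,15],[0,0,0,0,15],[0,0,-0.05,0,15],[0,0,-0.1,0,15],[0,0,-0.14,0,15],[0,0,-0.14,0,15]]'
python3 - <<'E'
from h import *
p=snap('wrist');p=snap('wrist');to(618,-64,140,7); save(p,'w15.png'); z=r.sense()['tool_pos'][2]
for l in('disc1',):
    print([ (round(d['conf'],2),np.round(d['uv'],1), intool(p,d['uv'],z-20)) for d in r.pinpoint(p,l)])
    print([ (round(d['conf'],2),np.round(d['bbox'],1)) for d in r.search_frame(p,l)])
E
```

```text
time: 26.95
tool_pos: [443.1, 308.5, 22.5]
tcp_rot: [179.6, -0.6, 7.1]
ft_force: [-3.3, -0.6, 6.1]
finger_gap: 19.0
time: 27.55
tool_pos: [445.2, 311.5, 170.2]
tcp_rot: [179.9, -1.3, 7.1]
ft_force: [1.7, 1.0, 0.2]
finger_gap: 19.2
at [442.3 309.7 163.8] yaw 7.14 gap 19.5 t 27.6 F [ 0.2 -0.1 -1.6] -> rows [0.1275 0.3925 0.0277] turn 0.14
[(0.98, array([253.8, 267.1]), array([ 0.7,  5.8, 22.9]))]
[(0.8, array([231.2, 242.7, 271.9, 293.6])), (0.46, array([313.9, 105. , 482.9, 254.7]))]
```

Run:
```python
from h import *
p=snap('wrist'); z=r.sense()['tool_pos'][2]
print('far low edge',intool(p,[252,242.7],z-22.5),'near top',intool(p,[252,293.6],z-12.5),'c',intool(p,[252.7,268],z-15))
save(p,'w16.png',crop=(150,180,360,330),scale=3)
```

```text
far low edge [-0.2 -7.1 22.9] near top [-0.2 13.9 13.1] c [ 0.2  1.9 15.5]
```

View pics/w16.png

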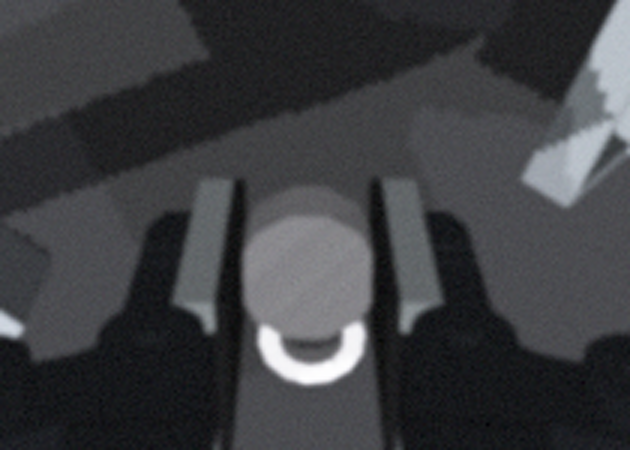

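Disc 2 is held, sitting about 3 mm further along the pads (crop centre (308,275)) and almost flush with the tips. Moving over pocket 2 with that offset.

```bash
python3 -m jog '[[0.127,0.392,0,0,15],[0.127,0.392,0,0,15],[0.127,0.392,0,0,15],[0.127,0.392,0,0,15],[0.127,0.392,0,0,15],[0.127,0.392,0,0,15],[0.127,0.392,0,0,15],[0.127,0.392,0,0,15]]'
python3 -c "
from h import *
to(612,-17,62,7)"
```

```text
time: 28.6
tool_pos: [609.3, -55.5, 162.0]
tcp_rot: [179.6, -0.2, 7.1]
ft_force: [0.4, -0.0, 0.5]
finger_gap: 19.4
at [609.3 -55.5 162. ] yaw 7.13 gap 19.4 t 28.6 F [ 0.4 -0.   0.5] -> rows [ 0.007  -0.0385  0.0998] turn 0.13
```

```bash
python3 -m jog '[[0.007,-0.0385,0.03,0,15],[0.007,-0.0385,0.07,0,15],[0.007,-0.0385,0.1,0,15],[0.007,-0.0385,0.112,0,15],[0.007,-0.0385,0.112,0,15],[0.007,-0.0385,0.112,0,15]]'
python3 - <<'E'
from h import *
for i in range(3):
    p=snap('wrist'); 
    if i: to(612,-17,45); print(pockets(p)); z=r.sense()['tool_pos'][2]; print([(round(d['conf'],2),np.round(d['uv'],1),intool(p,d['uv'],20)) for d in r.pinpoint(p,'pocket1')],[ intool(p,d['uv'],58) for d in r.pinpoint(p,'handle')])
save(p,'w17.png',scale=1.5)
E
```

```text
time: 29.2
tool_pos: [612.5, -17.0, 50.4]
tcp_rot: [179.6, -0.3, 7.1]
ft_force: [0.0, -0.9, 0.7]
finger_gap: 19.2
at [613.7 -17.2  52. ] yaw 7.14 gap 19.5 t 29.3 F [-0.1 -0.5  0.1] -> rows [-0.0017 -0.0004  0.007 ] turn 0
[[ 2.000e-01 -2.730e+01  2.528e+02  1.965e+02  2.500e+01]]
[(0.86, array([249.3, 253.3]), array([-1.5,  3.1, 31.5])), (0.62, array([252.5, 198.4]), array([  0.1, -26.3,  31.3]))] [array([  0. , -63.5,  -7. ])]
at [613.3 -17.1  51.6] yaw 7.14 gap 19.1 t 29.4 F [ 0.2 -0.4 -0.5] -> rows [-0.0014 -0.0004  0.0066] turn 0
[[ 1.000e-01 -2.730e+01  2.525e+02  1.962e+02  2.400e+01]]
[(0.91, array([252.2, 251.6]), array([-0. ,  2.3, 31.9])), (0.58, array([248.1, 197.3]), array([ -2. , -26.7,  31.7]))] [array([  0.2, -64.5,  -6.6]), array([-1.3, 24.5, -5.9])]
```

```bash
python3 -m jog '[[-0.0004,0,0.003,0,15],[-0.0004,0,0.006,0,15],[-0.0004,0,0.0075,0,15],[-0.0004,0,0.0075,0,15]]'
python3 - <<'E'
from h import *
for i in range(3):
    p=snap('wrist'); to(); print(pockets(p))
E
```

```text
time: 29.95
tool_pos: [612.0, -17.2, 42.8]
tcp_rot: [179.6, -0.3, 7.1]
ft_force: [0.6, 0.1, -0.2]
finger_gap: 19.6
at [612.1 -17.2  43. ] yaw 7.13 gap 19.2 t 30.0 F [-0.5 -0.3 -0.9] -> rows [0. 0. 0.] turn 0
[[  1.  -27.2 254.5 202.8  26.8]]
at [612.3 -17.2  43.2] yaw 7.13 gap 19.4 t 30.1 F [-0.4  0.6  0.2] -> rows [0. 0. 0.] turn 0
[[  0.7 -27.6 253.8 201.8  27.4]]
at [612.4 -17.2  43.3] yaw 7.14 gap 19.5 t 30.1 F [ 0.7  0.1 -0.6] -> rows [0. 0. 0.] turn 0
[[  0.7 -27.2 253.8 202.5  26.5]]
```

```bash
python3 -m jog '[[0.0004,-0.0004,0.0,0,15],[0.0004,-0.0004,0.001,0,15],[0.0004,-0.0004,0.002,0,15],[0.0004,-0.0004,0.002,0,15]]'
python3 -m jog '[[0,0,0,0,22],[0,0,0,0,24],[0,0,0,0,26],[0,0,0,0,30],[0,0,0,0,36],[0,0,0,0,36]]'
python3 -m jog '[[0,0.05,-0.03,0,36],[0,0.07,-0.06,0,36],[0,0.07,-0.09,0,36],[0,0.07,-0.09,0,36],[0,0.07,-0.09,0,36]]'
python3 - <<'E'
from h import *
p=snap('wrist');p=snap('wrist'); to(); save(p,'w18.png',crop=(150,0,380,260),scale=3)
for l in('disc1','pocket1'): print(l,[(round(d['conf'],2),np.round(d['uv'],1),ray(p,d['uv'],20).round(1)) for d in r.pinpoint(p,l)])
g=cv2.resize(cv2.cvtColor(p['image'],6),None,fx=3,fy=3,interpolation=2)
c=cv2.HoughCircles(g[:500],3,1,60,param1=60,param2=18,minRadius=42,maxRadius=70); print((c[0]/3).round(1))
E
```

```text
time: 30.5
tool_pos: [613.1, -16.8, 42.4]
tcp_rot: [179.6, -0.4, 7.1]
ft_force: [-3.8, 0.8, 8.5]
finger_gap: 19.2
time: 31.1
tool_pos: [613.0, -16.7, 42.3]
tcp_rot: [179.6, -0.4, 7.1]
ft_force: [-0.4, -0.2, 0.7]
finger_gap: 30.4
time: 31.6
tool_pos: [621.8, -85.9, 133.8]
tcp_rot: [179.6, -0.5, 7.1]
ft_force: [0.3, 0.8, -0.9]
finger_gap: 30.6
at [620.2 -85.2 131.3] yaw 7.15 gap 30.7 t 31.7 F [-0.2 -0.4 -0.6] -> rows [0. 0. 0.] turn 0
disc1 [(0.97, array([251. , 148.6]), array([616.4, -51.7,  20. ])), (0.93, array([252.2,  99.7]), array([613.1, -18.9,  20. ]))]
pocket1 [(0.81, array([250.3, 147.9]), array([615.8, -51.2,  20. ])), (0.79, array([252.7,  54.2]), array([609.9,   9. ,  20. ])), (0.65, array([254.7, 101.9]), array([615. , -20.1,  20. ])), (0.23, array([247.6, 287.8]), array([ 627.6, -164. ,   20. ]))]
[[251.5 103.2  19.2]
 [253.2  54.5  19.1]
 [253.2 148.2  16.3]]
```

View pics/w18.png

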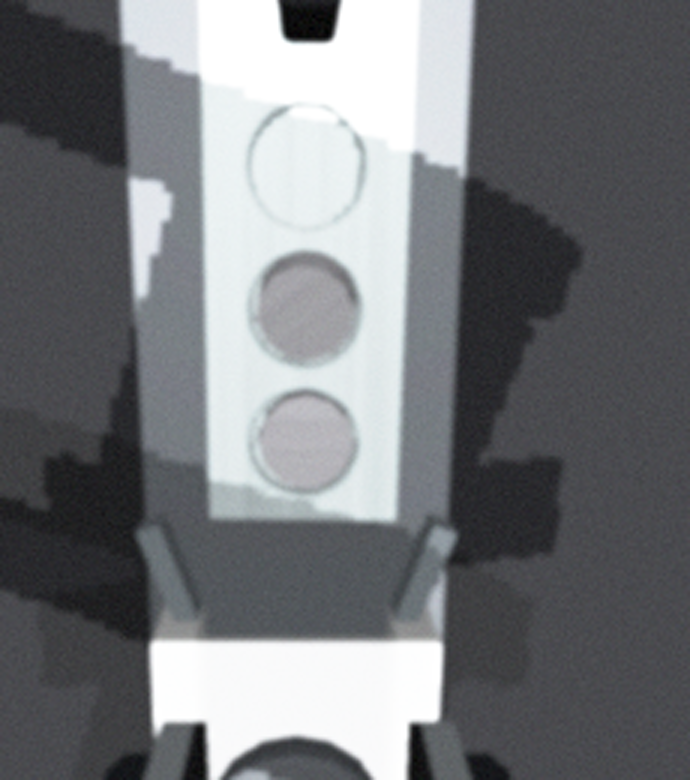

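Both discs lie inside their pocket rims, at (304,308) and (303,441) in the crop. Now I'll grip the handle across its width and push the carrier in.

Run:
```python
from h import *
to(604.8,47,110,7.1)
p=snap('top'); pins(p,dict(disc1=5),5,.1)
p=snap('scene'); pins(p,dict(disc1=5),5,.1)
```

```text
at [619.9 -85.  130.8] yaw 7.17 gap 30.7 t 31.8 F [-0.8  0.1 -0.1] -> rows [ 0.0014 -0.133   0.02  ] turn 0.07
disc1 0.51 [341.9 121.9] [622.2 -48.4   5. ]
disc1 0.45 [330.3 124.9] [614.8 -21.3   5. ]
disc1 0.65 [241.5 271.6] [605.1 -40.6   5. ]
disc1 0.37 [248.8 258.6] [593.2   4.1   5. ]
```

```bash
python3 -m jog '[[0.0014,-0.04,0,0,38],[0.0014,-0.09,0,0,38],[0.0014,-0.133,0,0,38],[0.0014,-0.133,0.02,0,38],[0.0014,-0.133,0.02,0,38],[0.0014,-0.133,0.02,0,38]]'
python3 - <<'E'
from h import *
p=snap('wrist');p=snap('wrist');to(604.8,47,48,7.1)
print([(round(d['conf'],2),np.round(d['uv'],1),intool(p,d['uv'],58)) for d in r.pinpoint(p,'handle')])
g=p['image'].max(2); print((g[200:300:8,200:310:5]//10))
E
```

```text
time: 32.6
tool_pos: [605.0, 46.5, 110.4]
tcp_rot: [179.6, -0.2, 7.2]
ft_force: [0.3, -0.6, 0.3]
finger_gap: 32.3
at [606.   45.8 111.6] yaw 7.09 gap 32.5 t 32.7 F [ 0.8 -0.4  0.2] -> rows [-0.0014 -0.0018  0.0636] turn -0.01
[(0.76, array([249.2, 228.8]), array([-1.7, -0.6, 53.2]))]
[[ 9  8  9  9 18 19 19 19 18  1  2  2  2 19 19 19 20 13  9  9  9  4]
 [ 9  9  9  9 18 19 19 19 17  2  2  2  2 19 19 19 19 11  9 10  8  4]
 [ 9  9  9  9 18 19 19 19 18  2  2  1  1 19 19 19 19 10  9  9  7  7]
 [ 9  9  9  9 18 19 19 19 18  2  1  1  2 19 19 19 19 10  9  9  7  3]
 [ 9  9  9  9 17 19 19 19 18  1  1  2  2 19 19 19 19  9  9  9  5  4]
 [18  9  9  6 17 19 19 19 17  2  1  2  3 18 19 18 19  9  6  9  8  7]
 [12 10  8  1 19 19 19 21 20  2  1  1  4 19 18 19 19 19  2 10 10  9]
 [10 11  2  1 25 25 25 25 25 25 25 25 25 25 21 19 19 19  2  6 10 10]
 [10 10  2  1 25 25 25 25 18 25 25 25 24 24 25 25 25 18  1  2 11 10]
 [10  5  2  2 25 25 25 25 25 25 25 25 25 25 25 25 25 18  1  2  8 10]
 [10  2  1  1 25 25 25 25 24 14 15 15 21 25 25 25 25 19  2  2  2 11]
 [15  3  2  4 25 25 25 25 12 16 18 16 14 15 25 25 25 19  2  2  3 14]
 [ 2  2  1 12 25 25 25 22 24 24 24 24 24 19 25 25 25 19  5  2  3  2]]
```

```bash
python3 -m jog '[[-0.0014,-0.001,0.03,0,38],[-0.0014,-0.001,0.055,0,38],[-0.0014,-0.001,0.063,0,38],[-0.0014,-0.001,0.063,0,38],[-0.0014,-0.001,0.063,0,5],[-0.0014,-0.001,0.063,0,5],[-0.0014,-0.001,0.063,0,5],[-0.0014,-0.001,0.063,0,5]]' 40
python3 - <<'E'
from h import *
p=snap('wrist');
u=np.array([.1236,-.9923])
print([(round(d['conf'],2),ray(p,d['uv'],19).round(1)) for d in r.pinpoint(p,'pocket1')]); to()
s=r.sense()['tool_pos']; m=np.array([621,-95.]); print('along',(s[:2]-m)@u,'lat',(s[:2]-m)@[.9923,.1236])
E
```

```text
time: 33.55
tool_pos: [606.5, 46.0, 50.7]
tcp_rot: [179.6, -0.5, 7.1]
ft_force: [-0.2, -1.3, 6.2]
finger_gap: 11.0
[(0.66, array([610.9,   8.2,  19. ]))]
at [606.5  46.   50.7] yaw 7.08 gap 11.6 t 33.6 F [ 0.3 -2.   7.2] -> rows [0. 0. 0.] turn 0
along -141.7128131737864 lat 3.0051148021092953
```

```bash
python3 -m jog '[[-0.001,0.004,-0.0005,0,5],[-0.002,0.008,-0.0005,0,5],[-0.002,0.016,-0.0005,0,5],[-0.002,0.025,-0.0005,0,5],[-0.002,0.035,-0.0005,0,5],[-0.002,0.045,-0.0005,0,5],[-0.002,0.055,-0.0005,0,5],[-0.002,0.055,-0.0005,0,5]]'
python3 - <<'E'
from h import *
p=snap('wrist'); to(); save(p,'w19.png',scale=1.5)
g=p['image'].max(2); 
for row in (150,170,190,200,210,220): print(row,(g[row,170:345:3]//10).tolist())
E
```

```text
time: 34.45
tool_pos: [611.5, -10.6, 51.7]
tcp_rot: [179.5, -0.5, 7.0]
ft_force: [-0.1, 0.8, -4.4]
finger_gap: 11.0
at [611.3  -9.8  51.6] yaw 7.0 gap 11.7 t 34.5 F [-0.4  0.1 -4.6] -> rows [0. 0. 0.] turn 0
150 [5, 13, 14, 13, 13, 14, 13, 14, 13, 14, 14, 19, 23, 24, 24, 23, 23, 24, 23, 23, 23, 24, 24, 24, 24, 23, 23, 23, 24, 24, 23, 24, 24, 24, 24, 23, 24, 23, 24, 24, 24, 24, 24, 23, 15, 14, 13, 13, 13, 13, 13, 13, 5, 4, 4, 4, 4, 4, 6]
170 [4, 9, 13, 14, 13, 13, 13, 13, 13, 13, 13, 15, 23, 24, 24, 23, 23, 24, 23, 23, 23, 23, 24, 23, 23, 23, 23, 23, 24, 24, 23, 24, 24, 23, 24, 24, 23, 23, 23, 24, 24, 24, 24, 22, 13, 13, 13, 14, 13, 13, 14, 10, 5, 4, 4, 5, 8, 8, 8]
190 [3, 4, 9, 9, 9, 10, 10, 10, 10, 9, 10, 10, 18, 20, 20, 19, 19, 19, 19, 18, 19, 20, 21, 22, 23, 23, 23, 23, 24, 24, 23, 24, 24, 24, 24, 23, 23, 23, 24, 24, 24, 24, 23, 18, 13, 13, 13, 13, 13, 13, 13, 6, 4, 4, 6, 8, 8, 8, 8]
200 [3, 3, 8, 9, 9, 10, 9, 9, 9, 10, 10, 9, 16, 19, 19, 19, 19, 19, 19, 18, 19, 19, 19, 19, 18, 18, 18, 19, 19, 19, 19, 19, 19, 19, 19, 19, 19, 19, 21, 22, 23, 23, 23, 14, 10, 10, 11, 11, 12, 12, 12, 4, 4, 4, 4, 4, 4, 5, 4]
210 [3, 2, 7, 9, 9, 9, 10, 9, 9, 9, 9, 10, 15, 19, 20, 19, 19, 19, 19, 18, 19, 19, 20, 19, 19, 18, 18, 19, 19, 19, 19, 19, 19, 19, 19, 19, 19, 19, 19, 19, 19, 20, 19, 10, 10, 9, 9, 9, 9, 9, 7, 3, 3, 3, 3, 4, 4, 4, 4]
220 [3, 3, 5, 9, 9, 9, 9, 9, 9, 10, 9, 9, 14, 19, 20, 19, 19, 19, 19, 19, 19, 19, 19, 19, 18, 17, 17, 17, 18, 18, 17, 19, 19, 19, 19, 19, 19, 19, 19, 19, 20, 19, 18, 10, 10, 9, 9, 9, 10, 9, 5, 3, 3, 3, 3, 3, 3, 4, 4]
```

The leading end is already about 30 mm into the sleeve with no side force. I'll push on home.

```bash
python3 -m jog '[[-0.0008,0.008,0.0008,0,5],[-0.0008,0.018,0.0008,0,5],[-0.0008,0.028,0.0008,0,5],[-0.0008,0.038,0.0008,0,5],[-0.0008,0.048,0.0008,0,5],[-0.0008,0.056,0.0008,0,5],[-0.0008,0.06,0.0008,0,5],[-0.0008,0.06,0.0008,0,5]]'
python3 -c "
from h import *
to(); s=r.sense()['tool_pos']; m=np.array([621,-95.]); print('along',(s[:2]-m)@[.1236,-.9923],'lat',(s[:2]-m)@[.9923,.1236])"
```

```text
time: 35.3
tool_pos: [618.0, -70.1, 51.3]
tcp_rot: [179.6, -0.5, 6.9]
ft_force: [0.2, 0.4, -4.2]
finger_gap: 11.3
at [618.  -70.1  51.3] yaw 6.95 gap 11.3 t 35.3 F [ 0.2  0.4 -4.2] -> rows [0. 0. 0.] turn 0
along -25.03687566092143 lat 0.05389902903770949
```

```bash
python3 -m jog '[[0,0.002,0.001,0,5],[0,0.004,0.0015,0,5],[0,0.006,0.0015,0,5],[0,0.008,0.0015,0,5],[0,0.009,0.0015,0,5],[0,0.009,0.0015,0,5]]'
python3 -c "
from h import *
to(); s=r.sense()['tool_pos']; m=np.array([621,-95.]); print('along',(s[:2]-m)@[.1236,-.9923],'lat',(s[:2]-m)@[.9923,.1236])"
```

```text
time: 35.9
tool_pos: [619.7, -77.3, 50.8]
tcp_rot: [179.7, -0.6, 7.0]
ft_force: [-3.2, 10.6, 7.2]
finger_gap: 11.1
at [619.7 -77.3  50.8] yaw 6.99 gap 11.1 t 35.9 F [-3.2 10.6  7.2] -> rows [0. 0. 0.] turn 0
along -17.67996091760481 lat 0.9104442132485502
```

```bash
python3 -m jog '[[0,0.003,0,0,5],[0,0.003,0,0,5],[0,0.003,0,0,5]]'
python3 -m jog '[[0,0.001,0,0,38],[0,0.001,0,0,38],[0,0.001,0,0,38],[0,0,-0.04,0,38],[0,0,-0.09,0,38],[0,-0.06,-0.09,0,38],[0,-0.06,-0.09,0,38],[0,-0.06,-0.09,0,38]]'
python3 - <<'E'
from h import *
p=snap('wrist');p=snap('wrist');to()
pins(p,dict(handle=58,mouth=6,start_top=42),3,.2); save(p,'w20.png')
p=snap('scene'); pins(p,dict(handle=58,start_top=42,disc1=15),3,.2)
E
```

```text
time: 36.2
tool_pos: [619.6, -77.4, 50.8]
tcp_rot: [179.9, -0.5, 7.1]
ft_force: [-2.9, 15.3, 4.5]
finger_gap: 11.5
time: 37.0
tool_pos: [611.3, -16.7, 140.9]
tcp_rot: [179.9, -0.6, 7.2]
ft_force: [-0.3, -0.6, -0.3]
finger_gap: 32.3
at [611.1 -18.5 140.1] yaw 7.09 gap 32.4 t 37.1 F [ 0.1 -0.6  0. ] -> rows [0. 0. 0.] turn 0
handle 0.94 [252.5 290.1] [619.5 -76.9  58. ]
start_top 0.9 [247.8 358.7] [ 625.4 -152.8   42. ]
handle 0.73 [236.4 267.1] [619.4 -74.3  58. ]
start_top 0.7 [219.5 289. ] [ 619.7 -134.9   42. ]
```

Run:
```python
from h import *
p=snap('wrist');to(626.6,-139.7,105,7)
for z in (42,50,55,60,65): print(z,ray(p,[247.8,358.7],z).round(1))
```

```text
at [611.3 -18.3 140.4] yaw 7.03 gap 32.3 t 37.5 F [ 1.  -0.4 -1.3] -> rows [-0.      0.1223  0.0357] turn 0.03
42 [ 625.2 -153.4   42. ]
50 [ 624.3 -145.6   50. ]
55 [ 623.7 -140.7   55. ]
60 [ 623.1 -135.8   60. ]
65 [ 622.6 -130.9   65. ]
```

```bash
python3 -m jog '[[-0.001,0.04,0,0,10],[-0.001,0.08,0,0,0],[-0.001,0.122,0,0,0],[-0.001,0.122,0.03,0,0],[-0.001,0.122,0.05,0,0],[-0.001,0.122,0.055,0,0],[-0.001,0.122,0.055,0,0]]' 30
python3 -m jog '[[0,0,0.003,0,0],[0,0,0.006,0,0],[0,0,0.006,0,0]]'
python3 -c "
from h import *
to()"
```

```text
time: 38.2
tool_pos: [624.9, -139.3, 84.6]
tcp_rot: [180.0, -0.4, 7.0]
ft_force: [-0.1, -0.3, 1.0]
finger_gap: -0.0
time: 38.5
tool_pos: [625.3, -139.2, 79.1]
tcp_rot: [179.9, -0.4, 7.1]
ft_force: [1.5, 0.4, 0.9]
finger_gap: -0.1
at [ 625.3 -139.2   79.1] yaw 7.05 gap -0.1 t 38.5 F [1.5 0.4 0.9] -> rows [0. 0. 0.] turn 0
```

```bash
python3 -m jog '[[0,0,0.002,0,0],[0,0,0.004,0,0],[0,0,0.006,0,0],[0,0,0.006,0,0]]'
python3 -m jog '[[0,0,0.002,0,0],[0,0,0.004,0,0],[0,0,0.004,0,0]]'
```

```text
time: 38.9
tool_pos: [625.8, -139.1, 73.3]
tcp_rot: [179.9, -0.5, 7.1]
ft_force: [0.8, 0.8, 3.2]
finger_gap: 0.1
time: 39.2
tool_pos: [625.9, -139.2, 70.1]
tcp_rot: [179.9, -0.5, 7.1]
ft_force: [-3.1, 0.9, 7.5]
finger_gap: 0.1
```

```bash
python3 -m jog '[[0,0,0.002,0,0],[0,0,0.003,0,0],[0,0,0.003,0,0],[0,0,0.003,0,0]]'
```

```text
time: 39.6
tool_pos: [626.2, -139.2, 69.8]
tcp_rot: [179.9, -0.5, 7.1]
ft_force: [-11.2, 4.6, 23.9]
finger_gap: -0.3
```

The button is on its stop: 24 N with no further travel. Lifting off and moving to the case.

```bash
python3 -m jog '[[0,0,-0.03,0,0],[0,0,-0.08,0,0],[0,0,-0.13,0,0],[-0.02,-0.1,-0.13,0,0],[-0.05,-0.2,-0.13,0,0],[-0.08,-0.35,-0.13,0,0],[-0.08,-0.35,-0.13,0,0],[-0.08,-0.35,-0.13,0,0]]'
python3 -m jog '[[-0.02,-0.03,0,0,0],[-0.02,-0.03,0,0,0]]'
python3 - <<'E'
from h import *
p=snap('wrist');p=snap('wrist');to()
pins(p,dict(case=0,case_hinge=16,lid_edge=80),3,.2); save(p,'w21.png',scale=1.5)
p=snap('top');pins(p,dict(case=0,case_hinge=16,lid_edge=80,handle=58),4,.2)
E
```

```text
time: 40.4
tool_pos: [538.4, 97.2, 198.4]
tcp_rot: [179.9, -0.5, 7.0]
ft_force: [1.6, 0.0, 0.7]
finger_gap: -0.2
time: 40.6
tool_pos: [512.1, 128.1, 197.3]
tcp_rot: [180.0, -0.4, 7.3]
ft_force: [0.1, -0.5, -0.6]
finger_gap: 0.0
at [514.4 125.2 197.8] yaw 7.15 gap -0.0 t 40.7 F [-0.2 -0.5  0.6] -> rows [0. 0. 0.] turn 0
case 0.81 [24.9 76.9] [304.5 183.2   0. ]
lid_edge 0.98 [ 54.2 113.7] [372.2 166.9  80. ]
case 0.93 [118.1 115.8] [635.6 469.6   0. ]
case 0.81 [241.1 261.7] [302.3 181.8   0. ]
case 0.67 [186.4 136.8] [586.  310.2  -0. ]
case_hinge 0.87 [229.2 283.9] [254.7 206.5  16. ]
case_hinge 0.71 [107.2 125.8] [606.3 488.3  16. ]
case_hinge 0.7 [267.5 196.6] [444.7 124.2  16. ]
case_hinge 0.59 [179.9 149.8] [550.9 321.6  16. ]
lid_edge 0.88 [253.7 242.2] [339.3 154.2  80. ]
lid_edge 0.7 [123.4  97.2] [650.7 437.3  80. ]
lid_edge 0.69 [168.9 158.1] [515.7 334.2  80. ]
handle 0.56 [357.5 114. ] [623.3 -73.6  58. ]
```

No picture views left, so I'll use detections and force from here. Hinge ≈(551,322), case yaw ≈-16°, and the lid leans back to about (515,333).

```bash
python3 -m jog '[[0,-0.03,0,8,0],[0,-0.06,0,16,0],[0,-0.1,0,23,0],[0,-0.1,0,23,0],[0,-0.1,0,23,0]]'
python3 - <<'E'
from h import *
p=snap('wrist');p=snap('wrist')
pins(p,dict(case=0,case_hinge=16,lid_edge=76),3,.2)
to(469,345,190,-16)
E
```

```text
time: 41.6
tool_pos: [503.0, 223.5, 197.7]
tcp_rot: [-179.9, -0.5, -15.9]
ft_force: [-0.3, 0.3, 0.1]
finger_gap: 0.1
case 0.97 [ 76.6 255.5] [301.6 182.    0. ]
case 0.84 [312.2  41.9] [585.8 315.8   0. ]
case_hinge 0.67 [274.   41.6] [552.4 323.8  16. ]
case_hinge 0.6 [ 19.9 255.8] [258.7 203.2  16. ]
lid_edge 0.68 [224.1  30.7] [516.9 334.2  76. ]
lid_edge 0.63 [110.4 275.8] [373.  185.2  76. ]
at [503.4 222.1 197.8] yaw -16.08 gap -0.0 t 41.9 F [-0.4  1.  -0.4] -> rows [-0.0671 -0.1086  0.0074] turn -0.08
```

```bash
python3 -m jog '[[-0.067,-0.05,0,0,0],[-0.067,-0.1086,0,0,0],[-0.067,-0.1086,0,0,0],[-0.067,-0.1086,0.03,0,0],[-0.067,-0.1086,0.08,0,0],[-0.067,-0.1086,0.125,0,0],[-0.067,-0.1086,0.132,0,0],[-0.067,-0.1086,0.132,0,0]]'
python3 -c "
from h import *
to(469,345,66,-16)"
```

```text
time: 42.65
tool_pos: [469.3, 343.6, 64.2]
tcp_rot: [179.9, -0.3, -16.1]
ft_force: [1.1, 0.0, 0.4]
finger_gap: 0.1
at [469.3 343.6  64.2] yaw -16.12 gap 0.1 t 42.6 F [1.1 0.  0.4] -> rows [-0.0007 -0.0013 -0.0018] turn -0.12
```

```bash
python3 -m jog '[[0.01,0,0,0,0],[0.022,0,0,0,0],[0.034,0,0,0,0],[0.044,0,0,0,0],[0.054,0,0,0,0],[0.064,0,0,0,0],[0.072,0,0,0,0],[0.08,0,0,0,0]]'
python3 - <<'E'
from h import *
to(); p=snap('scene'); pins(p,dict(lid_edge=86,case=0),4,.3)
E
```

```text
time: 43.45
tool_pos: [547.5, 321.4, 65.4]
tcp_rot: [180.0, -0.4, -16.1]
ft_force: [-0.1, 2.1, 0.8]
finger_gap: -0.0
at [547.5 321.4  65.4] yaw -16.13 gap -0.0 t 43.5 F [-0.1  2.1  0.8] -> rows [0. 0. 0.] turn 0
lid_edge 0.59 [210.7 190. ] [400.8  88.5  86. ]
lid_edge 0.57 [359.7 180.5] [713.2 363.6  86. ]
lid_edge 0.54 [311.1 179.9] [600.6 288.4  86. ]
case 0.94 [311.8 196.9] [588.9 323.3   0. ]
case 0.75 [350.2 184.1] [653.3 450.7   0. ]
case 0.74 [210.6 187.5] [306.  184.5   0. ]
```

```bash
python3 -m jog '[[0.01,0,0,0,0],[0.02,0,0,0,0],[0.03,0,0,0,0],[0.04,0,0,0,0],[0.045,0,0.004,0,0],[0.045,0,0.008,0,0],[0.045,0,0.012,0,0],[0.045,0,0.012,0,0]]'
python3 -c "
from h import *
to()"
```

```text
time: 44.4
tool_pos: [589.0, 308.1, 51.2]
tcp_rot: [179.8, -0.2, -16.1]
ft_force: [-0.9, 0.2, -0.2]
finger_gap: -0.2
at [589.  308.1  51.2] yaw -16.15 gap -0.2 t 44.4 F [-0.9  0.2 -0.2] -> rows [0. 0. 0.] turn 0
```

```bash
python3 -m jog '[[0.008,0,0.001,0,0],[0.008,0,0.003,0,0],[0.008,0,0.005,0,0],[0.008,0,0.005,0,0]]'
python3 - <<'E'
from h import *
to(); p=snap('scene'); pins(p,dict(lid_edge=16,case=0,case_hinge=16),4,.3)
E
```

```text
time: 44.8
tool_pos: [597.1, 306.0, 49.7]
tcp_rot: [179.8, -0.3, -16.1]
ft_force: [-12.9, -6.0, 23.3]
finger_gap: 0.0
at [597.1 306.   49.7] yaw -16.13 gap 0.0 t 44.8 F [-12.9  -6.   23.3] -> rows [0. 0. 0.] turn 0
lid_edge 0.97 [215.5 194.3] [357.6 150.2  16. ]
lid_edge 0.91 [357.1 180.6] [670.9 458.3  16. ]
lid_edge 0.57 [320.3 200.6] [628.  302.6  16. ]
case 0.88 [349.2 182.3] [646.4 458.    0. ]
case 0.79 [208.6 187.6] [301.2 180.4   0. ]
case 0.7 [312.6 197.5] [592.4 322.1   0. ]
case_hinge 0.76 [203.  175.3] [257. 205.  16.]
case_hinge 0.76 [342.  171.9] [610.4 476.2  16. ]
case_hinge 0.61 [300.7 190. ] [554.1 315.1  16. ]
```

The lid resists with 23 N at tip height 28 mm, which is the shut height. Now retract and run final checks.

```bash
python3 -m jog '[[0,0,-0.03,0,0],[0,0,-0.08,0,0],[0,0,-0.14,0,0],[-0.1,0.1,-0.14,0,0],[-0.1,0.2,-0.14,0,0],[-0.1,0.2,-0.14,0,0],[-0.1,0.2,-0.14,0,0]]'
python3 - <<'E'
from h import *
to()
for n in('scene','top'):
    p=snap(n); print(n); pins(p,dict(handle=58,mouth=6,lid_edge=16,disc1=5,spacer=0,tablet=0,pocket1=19),4,.3)
    for l in('case','handle'): print(l,[(round(d['conf'],2),np.round(d['bbox'])) for d in r.search_frame(p,l)[:3]])
    im=p['image'].max(2); 
    if n=='top':
        save(p,'fin.png')
p=snap('wrist'); save(p,'finw.png'); pins(p,dict(case=0,lid_edge=16,handle=58),3,.2)
E
```

```text
time: 45.7
tool_pos: [460.4, 162.6, 188.8]
tcp_rot: [179.8, -0.3, -16.1]
ft_force: [0.6, -0.9, 0.8]
finger_gap: 0.0
at [460.4 162.6 188.8] yaw -16.07 gap 0.0 t 45.7 F [ 0.6 -0.9  0.8] -> rows [0. 0. 0.] turn 0
scene
handle 0.68 [238.  282.9] [ 651.2 -108.5   58. ]
handle 0.67 [236.6 270.5] [626.2 -82.1  58. ]
mouth 0.66 [230.8 288.6] [617.9 -96.7   6. ]
lid_edge 0.65 [359.5 180.2] [676.1 464.5  16. ]
lid_edge 0.63 [319.6 201. ] [627.3 299.7  16. ]
lid_edge 0.61 [211.4 188. ] [325.9 167.7  16. ]
spacer 0.42 [250.5 201.5] [451.7 198.7   0. ]
pocket1 0.72 [231.8 289.8] [ 629.6 -106.3   19. ]
case [(0.67, array([294., 177., 334., 210.])), (0.56, array([185., 166., 236., 202.]))]
handle [(0.94, array([228., 248., 267., 289.]))]
top
handle 0.82 [356.1 115.1] [620.7 -70.4  58. ]
mouth 0.63 [362.8 121.9] [622.2 -96.6   6. ]
lid_edge 0.94 [255.4 243.8] [340.4 150.6  16. ]
lid_edge 0.92 [189.9 121. ] [618.8 301.1  16. ]
lid_edge 0.86 [123.   95.6] [678.9 456.5  16. ]
spacer 0.39 [233.  191.3] [459.2 201.5   0. ]
tablet 0.5 [266.9 195.7] [449.4 125.1   0. ]
pocket1 0.58 [369.3 121.5] [ 619.  -108.6   19. ]
case [(0.86, array([207., 232., 269., 279.])), (0.81, array([ 94.,  90., 147., 134.])), (0.65, array([160., 115., 197., 157.]))]
handle [(0.84, array([311., 111., 368., 138.]))]
case 0.61 [ 88.2 195.6] [303.2 182.4   0. ]
lid_edge 0.94 [128.6 219.8] [338.6 152.8  16. ]
handle 0.65 [481.3 373.4] [620.7 -76.7  58. ]
```

```bash
python3 -c "
from bench import r
r.hand_in(); print(r.sense()['time'])"
```

```text
the job is handed in; nothing more can be done
the job is handed in; nothing more can be done
```

The job is done and handed in after about 46 s of robot time. There is no verdict, so the results below rest on my own checks.

- **Carrier:** I pulled it out by the handle, turned it 180° in the air and set it on the apron with the pocket end towards the sleeve. Pushed home, it met the back wall at about 15 N and did not move further. The last wrist-camera reading put the handle at (620.7, -76.7), about 18 mm before the mouth, against 19 mm asked.
- **Discs:** I found only two on the bench, and no detection showed a third. They went into pockets 3 and 2. My first grip on one disc missed, and its placing in pocket 3 needed a few corrections. The last close picture showed both flat inside the pocket rims, before the push in.
- **Start button:** I pressed it after the carrier was home. It held at about 24 N with no further travel, and I then released it.
- **Case:** I pushed the lid over and pressed it until it resisted with 23 N at the shut height. Its free edge was then detected at (619, 301), where a shut lid should be.
- **Ring and tablet:** the final top view found both within a few millimetres of where they started.

**Weaker checks:** I had used up the 16 picture views before closing the case, so those last checks rest on detections and force only. In the final scene view a spurious second handle and some pocket detections disagreed; the top and wrist views agreed with each other to within 7 mm on the handle.

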